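# Bamboo bundles into the push-push drawer

### The arm

A 6-joint arm with a two-finger parallel gripper is mounted at the origin on the work surface. World frame = base frame: x ahead of the robot, y to its left, z up, the work surface at z = 0. Lengths are in mm, angles in rad, forces in N, time in s.
With the tool pointing down it reaches from about 275 to 1000 mm from the base axis. Payload 8.4 kg.
Tool frame: the origin (TCP) lies at the very end of the fingers, on their centre line; the grasp point (between the pads) lies 19 mm behind it; z points along the fingers, y is the direction in which the jaws open and shut (so a half turn about z gives the same grasp; the last joint's range is limited). The gripper opens to 85 mm and grips with 20 to 120 N. Pads are 22 mm wide; open, the fingers measure 114 mm over their backs; the gripper's body (76 mm by 85 mm) begins 54 mm behind the grasp point. The pads swing forward as they close: fully open they stand 13 mm farther back than shut.
Start: joints at [-1.236, 0.353, 1.633, -0, 1.155, -0.002], TCP at [206.541, -589.889, 231.281] pointing down, gripper open.
Joint ranges: [-2.63, 2.63], [-0.92, 2.1], [0.06, 2.66], [-1.3, 4.44], [0, 2.69], [-3.02, 3.02]. Speed limits (rad/s): [2.22, 2.22, 2.79, 3.14, 3.14, 3.14].

### API

Orientations are given as [roll, pitch, yaw] about the fixed x, y, z axes, in that order (R = Rz(yaw) Ry(pitch) Rx(roll)).
In Python, from rig import readout, grab_frame, calibration, r gives the robot as it stands. The module is installed in compiled form; this text tells all that it offers.
- The arm moves only by the tool play_rows, never from a script. Its argument "rows" is a list of rows, each a list of 3 entries, a list of its own where there are three numbers: the closure in counts, from 0 (fully open) to 255 (shut), then the shift along the tool's x, y, z in cm, then the turn, a rotation vector about the tool's x, y, z in rad. In form: [[gripper, [dx, dy, dz], [rx, ry, rz]], ...]. A call has 1 to 12 rows; each row is the pose to reach, as a shift and turn from the pose commanded when the call began, along the tool's axes at that moment; what a row does not reach only later rows make up. A row lasts 1/12 s, in which the tool goes at most 41.7 mm and 7.16 degrees, less where a joint would pass 70% of its speed; a pose out of reach is approached as far as the arm can. A call with a gripper value outside its range is refused whole. The fingers move at their own pace and stop on an object; "squeeze" is the grip in N (left out, the last holds). Time passes only in rows, so rows that repeat a pose let the fingers close. It gives the time, the measured TCP pose, the force and the opening at its end, in the units of the state.
- readout.sense(): the state, without advancing time (a new reading comes with each control period).
- grab_frame(name): name is "side" or "top" or "wrist"; returns (picture, depth): 480x640x3 uint8, red, green, blue; 480x640 float32, mm along the optical axis (not along the pixel's ray), 0 where there is no reading.
- calibration(name): a dict with "vfov" (degrees; the focal length in pixels is half the picture's height over the tangent of half this angle, whatever the lens; pixels are square), "cx", "cy" (the principal point, pixels), "cam_to_world" (4x4, takes a point from camera to world coordinates). Camera axes: x right, y down, z forward; pixel columns grow to the right and rows downward; lengths in mm; the calibration is good to about 2 mm. A picture is of the moment at which its call begins: read the wrist's pose just before it. calibration takes no time and is no camera call; for the wrist camera it gives the pose at the moment of the call.
- r.sign_off(): hands the job in, once; it reports no verdict.
The state is a dict: "clock": time; "qpos": joint angles; "qvel": joint speeds; "joint_efforts": joint torques, N m; "eef_pos": TCP position; "tcp_rot": TCP orientation; "contact_force": force on the tool from outside, world axes, zero at the start; "wrist_torque": the same for the moment, N m; "opening": opening from 0.0 (shut) to 1.0 (fully open).
Only numpy, scipy, OpenCV 4.12 (cv2) and the standard library are available. Lean on these libraries where they do the work, as an engineer would, in place of code of your own. Each camera call takes 0.05 s, during which the arm holds its last target.

### The job

The handleless drawer on the table has a push-push catch: push its front right in and let go and it slides open by itself; take out the little wooden tea caddy that was left in it and leave it in the black tray. Then put all the bundles of bamboo slats that lie on the table into the drawer in one tight row, side by side and square, starting in the far left corner (as seen from the robot): the first against the left wall, each next one against its neighbour with no gaps, all of them lying with one end flush against the drawer's back wall. Finally push the drawer fully in until its catch locks, so that it stays shut when you let go, and leave the other things on the table alone.

Things in the scene. Friction and masses are not known exactly. Their poses are not given: they have to be found in the camera images.
- drawer (a joint): drawer position, m. 0: shut, held by the catch (start); grows as it comes out to the robot, 0.185 at the open stop; -0.0119 at the solid inner stop. Push-push: pushed in from 0 below -0.010 and let go, it releases and a spring (3 N all the way, damped) slides it open in about 3 s; pushed in from open below -0.010 and let go, it returns to 0 and stays locked. Pushing slowly takes 3 to 8 N.
- drawer_front (a point): centre of the outer face of the drawer's front, a plain light-wood panel without handle, 206 wide, 12 thick, from 4 to 56 above the table; this point is 30 up. Moves with the drawer. x axis: the way it is pushed shut (away from the robot), y: left as the robot sees it, z up. When locked it stands 24 in front of the plywood cabinet (210 deep, 214 wide, 70 high, clear plate on top).
- drawer_corner (a point): far left inside corner of the drawer, on its floor (16 above the table); moves with it. x axis: towards the back wall, y: towards the left wall, z up. The inside reaches from here 180 towards the robot (-x) and 176 to the right (-y). Walls 6 thick, 28 high above the floor; front panel 40. Fully open, the inside is clear of the cabinet, whose front edge is then 17 beyond this corner.
- caddy_mid (a point): centre of the tea caddy, a small dark wooden box with a thin brass line, 50 x 50 x 44 high, about 120 g. At the start it stands on the floor of the shut drawer, somewhere near the middle. x and y axes: along its 50 mm sides.
- tray: black low tray on the robot's right, 150 x 150 outside, rim 16 high and 6 thick, floor about 6 thick; fixed to the table. Origin: centre of its underside.
- bundle1: a square-section bundle of straw-coloured bamboo slats held by two paper bands, 105 long x 30 wide x 30 high, about 90 g, lying on the table or absent in this start; any of its four long sides may lie down. Origin: centre of its underside; x axis along its length.
- bundle2: a square-section bundle of straw-coloured bamboo slats held by two paper bands, 105 long x 30 wide x 30 high, about 90 g, lying on the table or absent in this start; any of its four long sides may lie down. Origin: centre of its underside; x axis along its length.
- bundle3: a square-section bundle of straw-coloured bamboo slats held by two paper bands, 105 long x 30 wide x 30 high, about 90 g, lying on the table or absent in this start; any of its four long sides may lie down. Origin: centre of its underside; x axis along its length.
- bundle4: a square-section bundle of straw-coloured bamboo slats held by two paper bands, 105 long x 30 wide x 30 high, about 90 g, lying on the table or absent in this start; any of its four long sides may lie down. Origin: centre of its underside; x axis along its length.
- bundle1_mid (a point): centre of the solid of bundle1; x axis along its length.
- bundle2_mid (a point): centre of the solid of bundle2; x axis along its length.
- bundle3_mid (a point): centre of the solid of bundle3; x axis along its length.
- bundle4_mid (a point): centre of the solid of bundle4; x axis along its length.
- mug: bystander: ceramic mug, 72 across, 75 high. Origin: centre of its underside.
- saucer: bystander: white saucer, 100 across, 16 high. Origin: centre of its underside.
- marker: bystander: white marker pen lying on the table, 130 long, 14 thick. Origin: under its middle.
- jar: bystander: glass jar, 68 across, 85 high. Origin: centre of its underside.
- tape: bystander: roll of paper tape lying flat, 90 across, 24 high. Origin: centre of its underside.
- tissue_box: bystander: cardboard box, 110 x 180 x 60 high. Origin: centre of its underside.

How it is judged (in metres and radians):
On the way, in this order (a step that is already met when the one before it is completed fails the run):
1. the catch is released and the drawer has slid open (value of joint drawer above 0.15 m), for 0.2 s.
2. all the bundles lie inside the open drawer (value of joint drawer above 0.1 m and x of bundle1_mid in the frame of drawer_corner between -0.165 and 0 m and y of bundle1_mid in the frame of drawer_corner between -0.176 and 0 m and z of bundle1_mid in the frame of drawer_corner between 0 and 0.05 m and x of bundle2_mid in the frame of drawer_corner between -0.165 and 0 m and y of bundle2_mid in the frame of drawer_corner between -0.176 and 0 m and z of bundle2_mid in the frame of drawer_corner between 0 and 0.05 m and x of bundle3_mid in the frame of drawer_corner between -0.165 and 0 m and y of bundle3_mid in the frame of drawer_corner between -0.176 and 0 m and z of bundle3_mid in the frame of drawer_corner between 0 and 0.05 m and x of bundle4_mid in the frame of drawer_corner between -0.165 and 0 m and y of bundle4_mid in the frame of drawer_corner between -0.176 and 0 m and z of bundle4_mid in the frame of drawer_corner between 0 and 0.05 m), for 0.2 s.
3. the drawer is pushed in past the locking point (value of joint drawer below -0.005 m).
4. the drawer is shut and held by its catch (value of joint drawer between -0.004 and 0.004 m and velocity of joint drawer below 0.01 m/s), for 0.3 s.
At the end, for the whole second after the job is handed in: Drawer locked shut (within 4 mm of 0). Every bundle present lies on its floor, square within 0.05 rad, end within 5 mm of the back wall, in one gapless row from the left wall, each within 5 to 8 mm of its place (30 mm pitch). Caddy rests in the tray (all of step 4 and x of caddy_mid in the frame of tray between -0.069 and 0.069 m and y of caddy_mid in the frame of tray between -0.069 and 0.069 m and z of caddy_mid in the frame of tray below 0.04 m and linear speed of each of caddy, bundle1, bundle2, bundle3, bundle4 below 0.02 m/s and x of each of bundle1_mid, bundle2_mid, bundle3_mid, bundle4_mid in the frame of drawer_corner above -0.0575 m and z of bundle1_mid in the frame of drawer_corner between 0.009 and 0.021 m and angle between the x axis of each of bundle1, bundle2, bundle3, bundle4 and the x axis of drawer_corner, either way round below 0.05 rad and (y of bundle1_mid in the frame of drawer_corner between -0.02 and -0.01 m or (y of bundle1_mid in the frame of drawer_corner between -0.051 and -0.039 m and (y of bundle2_mid in the frame of drawer_corner between -0.02 and -0.01 m or y of bundle3_mid in the frame of drawer_corner between -0.02 and -0.01 m or y of bundle4_mid in the frame of drawer_corner between -0.02 and -0.01 m)) or (y of bundle1_mid in the frame of drawer_corner between -0.082 and -0.068 m and (y of bundle2_mid in the frame of drawer_corner between -0.051 and -0.039 m or y of bundle3_mid in the frame of drawer_corner between -0.051 and -0.039 m or y of bundle4_mid in the frame of drawer_corner between -0.051 and -0.039 m)) or (y of bundle1_mid in the frame of drawer_corner between -0.113 and -0.097 m and (y of bundle2_mid in the frame of drawer_corner between -0.082 and -0.068 m or y of bundle3_mid in the frame of drawer_corner between -0.082 and -0.068 m or y of bundle4_mid in the frame of drawer_corner between -0.082 and -0.068 m))) and z of bundle2_mid in the frame of drawer_corner between 0.009 and 0.021 m and (y of bundle2_mid in the frame of drawer_corner between -0.02 and -0.01 m or (y of bundle2_mid in the frame of drawer_corner between -0.051 and -0.039 m and (y of bundle1_mid in the frame of drawer_corner between -0.02 and -0.01 m or y of bundle3_mid in the frame of drawer_corner between -0.02 and -0.01 m or y of bundle4_mid in the frame of drawer_corner between -0.02 and -0.01 m)) or (y of bundle2_mid in the frame of drawer_corner between -0.082 and -0.068 m and (y of bundle1_mid in the frame of drawer_corner between -0.051 and -0.039 m or y of bundle3_mid in the frame of drawer_corner between -0.051 and -0.039 m or y of bundle4_mid in the frame of drawer_corner between -0.051 and -0.039 m)) or (y of bundle2_mid in the frame of drawer_corner between -0.113 and -0.097 m and (y of bundle1_mid in the frame of drawer_corner between -0.082 and -0.068 m or y of bundle3_mid in the frame of drawer_corner between -0.082 and -0.068 m or y of bundle4_mid in the frame of drawer_corner between -0.082 and -0.068 m))) and z of bundle3_mid in the frame of drawer_corner between 0.009 and 0.021 m and (y of bundle3_mid in the frame of drawer_corner between -0.02 and -0.01 m or (y of bundle3_mid in the frame of drawer_corner between -0.051 and -0.039 m and (y of bundle1_mid in the frame of drawer_corner between -0.02 and -0.01 m or y of bundle2_mid in the frame of drawer_corner between -0.02 and -0.01 m or y of bundle4_mid in the frame of drawer_corner between -0.02 and -0.01 m)) or (y of bundle3_mid in the frame of drawer_corner between -0.082 and -0.068 m and (y of bundle1_mid in the frame of drawer_corner between -0.051 and -0.039 m or y of bundle2_mid in the frame of drawer_corner between -0.051 and -0.039 m or y of bundle4_mid in the frame of drawer_corner between -0.051 and -0.039 m)) or (y of bundle3_mid in the frame of drawer_corner between -0.113 and -0.097 m and (y of bundle1_mid in the frame of drawer_corner between -0.082 and -0.068 m or y of bundle2_mid in the frame of drawer_corner between -0.082 and -0.068 m or y of bundle4_mid in the frame of drawer_corner between -0.082 and -0.068 m))) and z of bundle4_mid in the frame of drawer_corner between 0.009 and 0.021 m and (y of bundle4_mid in the frame of drawer_corner between -0.02 and -0.01 m or (y of bundle4_mid in the frame of drawer_corner between -0.051 and -0.039 m and (y of bundle1_mid in the frame of drawer_corner between -0.02 and -0.01 m or y of bundle2_mid in the frame of drawer_corner between -0.02 and -0.01 m or y of bundle3_mid in the frame of drawer_corner between -0.02 and -0.01 m)) or (y of bundle4_mid in the frame of drawer_corner between -0.082 and -0.068 m and (y of bundle1_mid in the frame of drawer_corner between -0.051 and -0.039 m or y of bundle2_mid in the frame of drawer_corner between -0.051 and -0.039 m or y of bundle3_mid in the frame of drawer_corner between -0.051 and -0.039 m)) or (y of bundle4_mid in the frame of drawer_corner between -0.113 and -0.097 m and (y of bundle1_mid in the frame of drawer_corner between -0.082 and -0.068 m or y of bundle2_mid in the frame of drawer_corner between -0.082 and -0.068 m or y of bundle3_mid in the frame of drawer_corner between -0.082 and -0.068 m)))); the robot touches nothing.
It fails at once if a bystander (mug, saucer, marker, jar, tape, tissue box) is pushed more than 50 mm away (distance of any of mug, saucer, marker, jar, tape, tissue_box from where it was at the start of the episode above 0.05 m).
It fails at once if the mug, saucer, jar or tissue box is tipped over (angle between any of mug, saucer, jar, tissue_box's own z axis and vertical above 0.6 rad).
Of bundle1, bundle2, bundle3, bundle4 only 3 to 4 are there at a start; the rules pass over those that are not, and their reading is None.
At some moment in a run one of bundle1, bundle2, bundle3, bundle4 may be knocked a few centimetres aside while the robot is not near it.
Once in a run the grip may slacken for a moment while it holds something.
It also fails if it takes over 210 s, if anything falls off the work surface, if the arm or the gripper's body presses on something with over 40 N, if the wrist force passes 120 N, or if a joint passes its speed limit or range.

## Working session

There is one attempt and no reset: what is moved stays moved. The work goes in short steps, Python scripts to look and compute and a tool call to move; the robot and the scene stay as the last step left them, time stands still between calls to the robot, and variables do not carry over. Pictures are saved under pics/ and viewed, and the job is handed in when it is done.

Besides the shell and the picture viewer there is one more tool, called after "Call:" by a JSON object that holds its "op" and its "data". play_rows: Moves the arm, as the interface text tells. Its arguments: {"type":"object","properties":{"rows":{"type":"array"},"squeeze":{"type":"number"}},"required":["rows"]}

```bash
mkdir -p pics; cat > h.py <<'E'
import numpy as np,cv2
from rig import readout, grab_frame, calibration, r
def snap(n,fn):
    c=calibration(n); p,d=grab_frame(n)
    cv2.imwrite('pics/'+fn+'.png',p[:,:,::-1]); np.savez('pics/'+fn+'.npz',p=p,d=d,T=c['cam_to_world'],v=c['vfov'],cx=c['cx'],cy=c['cy'])
    return p,d,c
def f_of(v): return 240/np.tan(np.radians(v)/2)
def load(fn):
    z=np.load('pics/'+fn+'.npz'); return z['p'],z['d'],dict(cam_to_world=z['T'],vfov=float(z['v']),cx=float(z['cx']),cy=float(z['cy']))
def ray(c,u,v,z):
    f=f_of(c['vfov']);T=np.array(c['cam_to_world']);d=T[:3,:3]@np.array([(u-c['cx'])/f,(v-c['cy'])/f,1]);o=T[:3,3]
    return o+d*(z-o[2])/d[2]
def pts(c,d):
    f=f_of(c['vfov']);T=np.array(c['cam_to_world']);v,u=np.mgrid[:480,:640]
    P=np.stack([(u-c['cx'])/f*d,(v-c['cy'])/f*d,d],-1)
    return P@T[:3,:3].T+T[:3,3]
E
python3 - <<'E'
from h import *
for n in ['top','side','wrist']:
    p,d,c=snap(n,n+'0'); print(n,c['vfov'],c['cx'],c['cy'],np.round(c['cam_to_world'],3).tolist())
print(readout.sense())
E
```

```text
top 47.493961249989454 315.1130321765088 243.4030173162141 [[0.008, -0.981, 0.192, 296.749], [-1.0, -0.009, -0.006, 13.431], [0.008, -0.192, -0.981, 1390.94], [0.0, 0.0, 0.0, 1.0]]
side 53.325292654417304 315.7496501171743 237.42755215188558 [[-0.867, -0.392, 0.308, 94.268], [-0.499, 0.687, -0.529, 759.591], [-0.004, -0.612, -0.791, 1178.61], [0.0, 0.0, 0.0, 1.0]]
wrist 62.68402696187314 322.65153522351693 241.7649869123475 [[0.33, -0.893, -0.305, 285.458], [-0.944, -0.313, -0.105, -561.793], [-0.002, 0.322, -0.947, 373.235], [0.0, 0.0, 0.0, 1.0]]
{'clock': 0.15, 'qpos': array([-1.23639010e+00,  3.53483172e-01,  1.63395087e+00,  3.82962620e-05,
        1.15519691e+00, -2.44662628e-03]), 'qvel': array([ 0.00179803, -0.00260212, -0.00196914,  0.00217901, -0.00154525,
        0.00043695]), 'joint_efforts': array([ 1.74363460e-03, -6.05635715e+01, -3.42338240e+01,  1.04647086e-04,
        6.24797671e-03,  2.64818362e-05]), 'eef_pos': array([ 206.44123114, -589.54468604,  230.74313847]), 'tcp_rot': array([-3.14055445e+00, -3.75604082e-05,  3.36837353e-01]), 'contact_force': array([-0.29056598,  0.06114636, -0.27035329]), 'wrist_torque': array([ 0.00056469,  0.03730404, -0.02148222]), 'opening': 0.99777850110192}
```

View pics/top0.png

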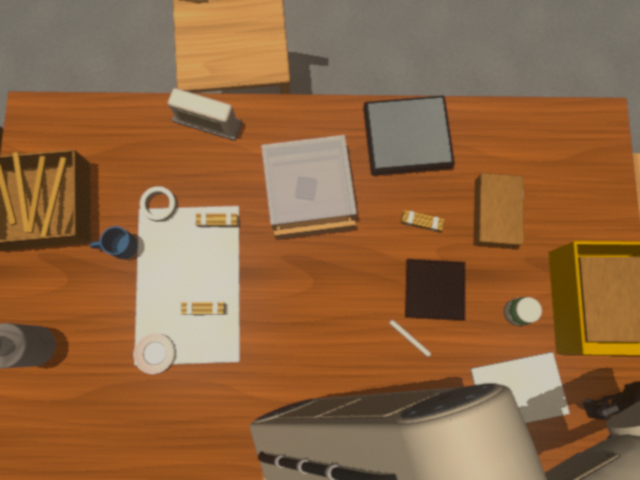

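View pics/side0.png

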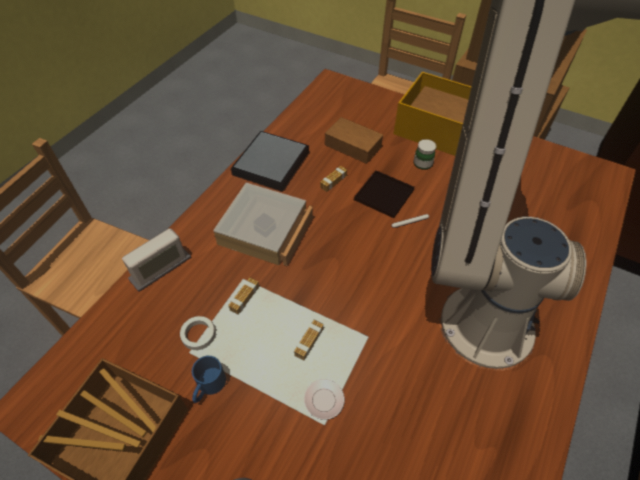

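The top view shows the cabinet at about (310,185) with the caddy at (306,188). The black tray is at (435,289), and there are bundles at (216,219), (203,308) and (423,220). The arm hides the bottom right. Next I'll measure all of these.

```bash
cat >> h.py <<'E'
def bundles(p,d,c,zlo=22,zhi=60,xy=None,show=True):
    P=pts(c,d); hsv=cv2.cvtColor(p,cv2.COLOR_RGB2HSV)
    h=P[...,2]; m=((d>0)&(h>zlo)&(h<zhi)).astype(np.uint8)
    n,l,s,ce=cv2.connectedComponentsWithStats(m)
    out=[]
    for i in range(1,n):
        if s[i,4]<120: continue
        q=P[l==i]
        r_=cv2.minAreaRect(q[:,:2].astype(np.float32)); 
        out.append((np.round(ce[i]),s[i,4],np.round(r_[0],1),np.round(r_[1],1),round(r_[2],1),np.round(np.median(q[:,2]),1)))
    return out
E
python3 - <<'E'
from h import *
p,d,c=load('top0')
for o in bundles(p,d,c): print(*o)
P=pts(c,d)
for u,v in [(435,289),(310,150),(306,188),(300,270),(315,230),(200,270),(423,220),(410,265)]: print(u,v,np.round(P[v,u],1),p[v,u])
E
```

```text
[409. 134.] 5991 [ 861.1 -240.5] [202.2 221.3] 5.4 39.5
[209. 124.] 309 [879.7 299.5] [163.2  44.8] 87.8 43.1
[ 69. 216.] 793 [612.8 645.1] [156.7 312.1] 50.5 41.3
[489. 218.] 868 [ 649.8 -463.4] [109.9 177.3] 86.0 55.7
[158. 203.] 395 [667.1 412.9] [89.6 87.6] 28.8 25.3
[516. 223.] 136 [ 613.  -500.9] [43.4 72.7] 68.2 58.3
[423. 220.] 501 [ 626.7 -271. ] [105.4  32.3] 77.1 30.3
[216. 219.] 518 [625.  258.9] [ 32.8 105.5] 0.8 30.7
[315. 228.] 617 [608.4   8.4] [ 35.5 212.8] 8.5 53.5
[111. 238.] 163 [568.1 514.8] [30.2 63. ] 59.3 42.3
[129. 248.] 162 [546.3 478.4] [32.  70.1] 58.6 40.5
[559. 302.] 716 [ 423.3 -600.9] [258.6   7.5] 0.3 41.8
[610. 252.] 171 [ 544.3 -735.2] [165.5  10.4] 87.8 42.9
[513. 313.] 208 [ 393.1 -489.3] [67.9 33.9] 8.9 46.7
[202. 308.] 505 [397.3 283.6] [ 29.7 105.9] 0.4 30.3
[ 44. 346.] 285 [303.4 669.9] [98.5 46. ] 2.3 41.8
435 289 [ 451.7 -301.8    5.2] [50 36 30]
310 150 [798.3  20.2  68.1] [169 159 147]
306 188 [697.3  29.4  67.9] [161 151 143]
300 270 [498.6  43.3  -0.7] [149  83  36]
315 230 [591.3   5.8  58.2] [129  93  56]
200 270 [495.9 299.6   2.7] [207 202 181]
423 220 [ 626.3 -271.4   30.2] [185 142  69]
410 265 [ 512.7 -239.1    7.6] [53 35 27]
```

```bash
python3 - <<'E'
import cv2
p=cv2.imread('pics/top0.png')
cv2.imwrite('pics/top0a.png',cv2.resize(p[120:250,180:380],None,fx=4,fy=4,interpolation=cv2.INTER_CUBIC))
cv2.imwrite('pics/side0a.png',cv2.resize(cv2.imread('pics/side0.png')[120:270,200:400],None,fx=4,fy=4,interpolation=cv2.INTER_CUBIC))
E
```

```text
(no output)
```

View pics/top0a.png

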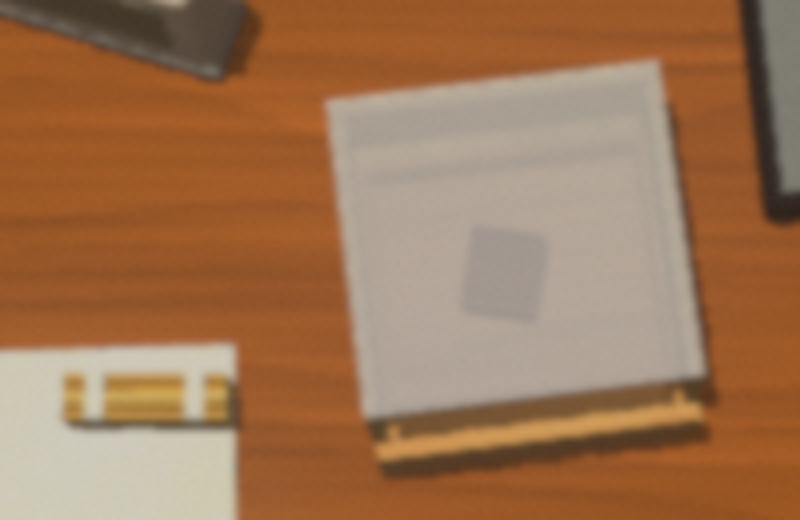

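View pics/side0a.png

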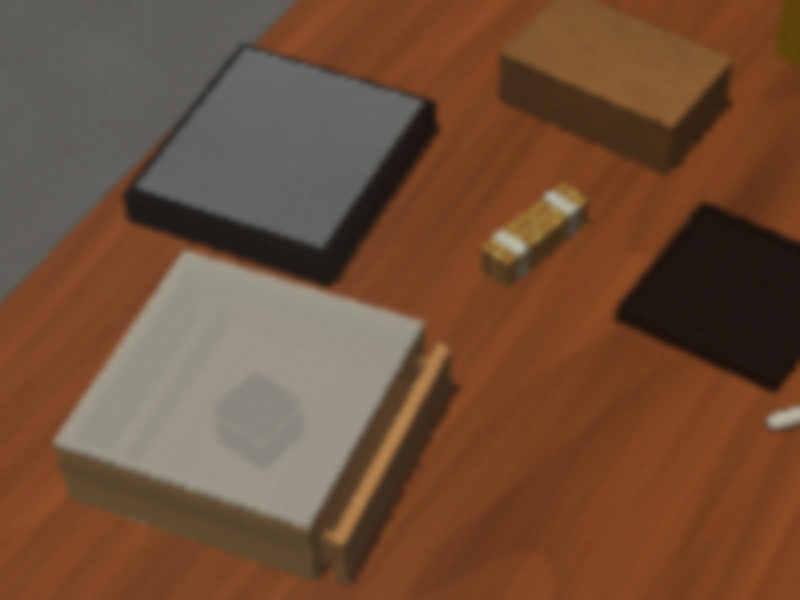

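View pics/wrist0.png

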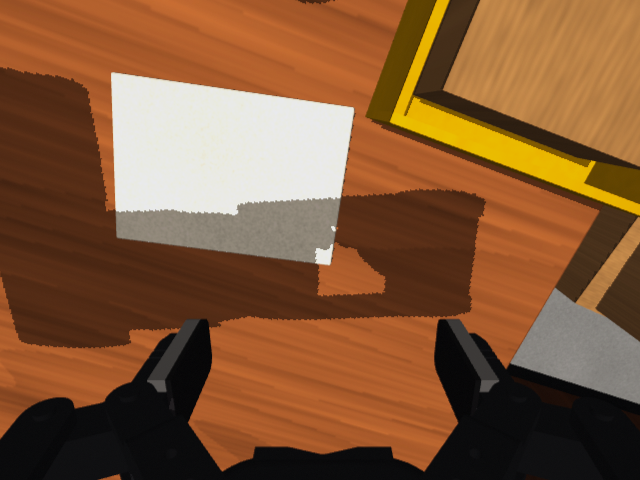

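```bash
python3 - <<'E'
from h import *
for n in ['top0','side0']:
    p,d,c=load(n);P=pts(c,d);X,Y,Z=P[...,0],P[...,1],P[...,2]
    reg=(X>500)&(X<900)&(abs(Y)<200)&(d>0)
    m=reg&(Z>62)&(Z<76)
    q=P[m][:,:2].astype(np.float32); r_=cv2.minAreaRect(q); print(n,'cab',r_,np.median(P[m][:,2]), np.round(cv2.boxPoints(r_),1).tolist())
    m=reg&(Z>49)&(Z<61)&(X<680)
    m=m.astype(np.uint8); k,l,s,ce=cv2.connectedComponentsWithStats(m)
    for i in range(1,k):
        if s[i,4]>60:
            q=P[l==i]; r_=cv2.minAreaRect(q[:,:2].astype(np.float32)); print(' front',s[i,4],r_,np.median(q[:,2]),np.round(cv2.boxPoints(r_),1).tolist())
E
```

```text
top0 cab ((709.3735961914062, 22.02971649169922), (236.5730438232422, 214.38031005859375), 7.885802268981934) 70.8737594312098 [[577.5, 112.0], [606.9000244140625, -100.4000015258789], [841.2000122070312, -67.9000015258789], [811.7999877929688, 144.39999389648438]]
 front 395 ((598.313232421875, 6.56829833984375), (14.09341812133789, 205.9031524658203), 8.195367813110352) 56.1240109264445 [[576.7000122070312, 107.5], [606.0, -96.30000305175781], [620.0, -94.30000305175781], [590.5999755859375, 109.5]]
side0 cab ((717.0653076171875, 25.455123901367188), (213.44715881347656, 221.55184936523438), 7.537574768066406) 67.92712763535746 [[596.7000122070312, 121.30000305175781], [625.7999877929688, -98.4000015258789], [837.4000244140625, -70.4000015258789], [808.2999877929688, 149.3000030517578]]
 front 224 ((594.4066772460938, 8.458335876464844), (14.69734001159668, 207.4915008544922), 8.497448921203613) 53.500070041018034 [[571.7999877929688, 110.0], [602.5, -95.19999694824219], [617.0, -93.0999984741211], [586.2999877929688, 112.19999694824219]]
 front 67 ((637.1040649414062, 122.51788330078125), (81.15614318847656, 9.878332138061523), 13.255600929260254) 55.16358402242963 [[596.5, 118.0], [598.7000122070312, 108.4000015258789], [677.7000122070312, 127.0], [675.5, 136.60000610351562]]
```

```bash
cat >> h.py <<'E'
def mv(x,y,z,yaw=None,tilt=True):
    from scipy.spatial.transform import Rotation as R
    s=readout.sense(); p=s['eef_pos']; Rc=R.from_euler('xyz',s['tcp_rot'])
    cy=s['tcp_rot'][2]
    if yaw is None: yaw=cy
    Rt=R.from_euler('xyz',[np.pi,0,yaw])
    dl=Rc.inv().apply(np.array([x,y,z])-p)/10
    rv=(Rc.inv()*Rt).as_rotvec()
    print('at',np.round(p,1),'yaw',round(cy,4),'F',np.round(s['contact_force'],1),'t',round(s['clock'],2),'open',round(s['opening'],3),'-> d',np.round(dl,2).tolist(),'rv',np.round(rv,3).tolist())
E
python3 -c "
from h import *
mv(530,-2,200,.1414)"
```

```text
at [ 206.4 -589.5  230.7] yaw 0.3368 F [-0.3  0.1 -0.3] t 0.15 open 0.998 -> d [49.96, -44.76, 3.12] rv [-0.001, 0.0, 0.195]
```

Call:
{"op": "play_rows", "data": {"rows": [[255,[3,-2.7,0.2],[0,0,0.016]],[255,[6,-5.4,0.4],[0,0,0.032]],[255,[9,-8.1,0.6],[0,0,0.048]],[255,[12,-10.8,0.8],[0,0,0.064]],[255,[15,-13.5,1],[0,0,0.08]],[255,[18,-16.2,1.2],[0,0,0.096]],[255,[21,-18.9,1.4],[0,0,0.112]],[255,[24,-21.6,1.6],[0,0,0.128]],[255,[27,-24.3,1.8],[0,0,0.144]],[255,[30,-27,2],[0,0,0.16]],[255,[32,-28.8,2],[0,0,0.176]],[255,[33,-29.7,2],[0,0,0.195]]]}}

```text
clock: 1.15
eef_pos: [420.8, -197.6, 211.1]
tcp_rot: [-3.141, -0.0, 0.143]
contact_force: [-0.5, 1.1, -0.4]
opening: -0.003
```

```bash
python3 -c "
from h import *
p,d,c=snap('top','top1')
for o in bundles(p,d,c): print(*o)
mv(530,-2,30,.1414)"
```

```text
[409. 134.] 5990 [ 862.1 -241.2] [205.3 222.6] 5.9 39.4
[208. 124.] 321 [879.6 298.9] [162.4  46. ] 88.8 42.4
[ 68. 216.] 800 [613.2 644.7] [157.2 311.8] 50.8 40.6
[487. 219.] 694 [ 651.8 -464.6] [111.6 181.5] 86.2 52.3
[157. 203.] 379 [665.5 413.2] [88.8 88.3] 79.8 25.6
[500. 209.] 223 [ 657.8 -457.8] [69.2 79.4] 52.9 58.6
[422. 220.] 476 [ 627.1 -271.1] [105.8  33. ] 77.5 30.6
[216. 219.] 513 [625.2 259.3] [ 33.1 105.9] 0.6 30.6
[315. 228.] 629 [608.4   8.5] [ 35.7 212.8] 8.3 53.6
[111. 238.] 168 [567.9 514.4] [30.  62.9] 59.5 41.3
[129. 248.] 154 [547.2 478.6] [30.6 70. ] 60.6 40.7
[559. 302.] 725 [ 423.2 -601.2] [  8.3 258.4] 89.8 41.4
[610. 252.] 165 [ 546.1 -734.7] [165.1  10.2] 86.6 40.0
[513. 312.] 219 [ 394.1 -492.6] [68.2 42.7] 6.2 48.0
[202. 308.] 512 [397.4 283.5] [ 29.8 105.2] 0.6 30.5
[ 44. 346.] 304 [303.3 669.5] [98.3 45. ] 2.1 41.1
[316. 441.] 216 [89.  -0.6] [ 26.3 114.4] 0.5 40.5
at [ 421.3 -197.2  211.2] yaw 0.1417 F [-0.4  1.8  0.5] t 1.2 open -0.001 -> d [13.5, -17.76, 18.15] rv [-0.001, -0.001, 0.0]
```

View pics/top1.png

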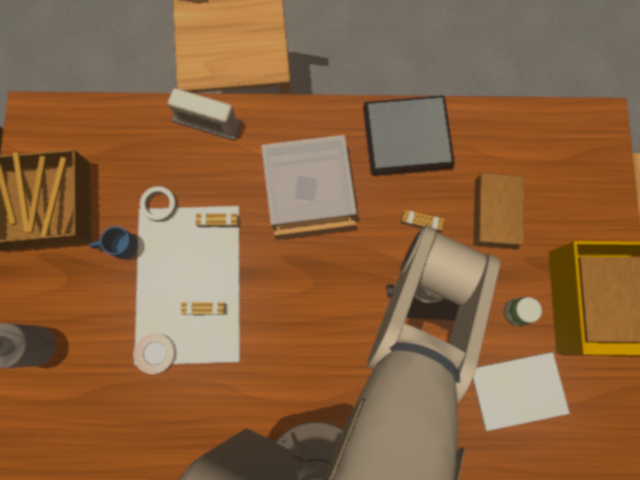

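There are three bundles and no fourth in view. Next I'll go to the front of the drawer.

Call:
{"op": "play_rows", "data": {"rows": [[255,[3,-4,0],[0,0,0]],[255,[6,-8,0],[0,0,0]],[255,[9,-12,0],[0,0,0]],[255,[12,-15.5,1],[0,0,0]],[255,[13,-17.3,4],[0,0,0]],[255,[13.5,-17.8,7],[0,0,0]],[255,[13.5,-17.8,10],[0,0,0]],[255,[13.5,-17.8,13],[0,0,0]],[255,[13.5,-17.8,16],[0,0,0]],[255,[13.5,-17.8,18],[0,0,0]],[255,[13.5,-17.8,18],[0,0,0]]]}}

```text
clock: 2.12
eef_pos: [525.2, -5.6, 27.4]
tcp_rot: [-3.141, 0.007, 0.142]
contact_force: [-0.9, 0.2, 0.5]
opening: 0.001
```

```bash
python3 -c "
from h import *
mv(530,-2,30,.1414); mv(580,5,30,.1414)"
```

```text
at [525.2  -5.6  27.4] yaw 0.142 F [-0.9  0.2  0.5] t 2.12 open 0.001 -> d [0.52, -0.29, -0.26] rv [-0.001, 0.007, 0.001]
at [525.2  -5.6  27.4] yaw 0.142 F [-0.9  0.2  0.5] t 2.12 open 0.001 -> d [5.57, -0.27, -0.3] rv [-0.001, 0.007, 0.001]
```

Call:
{"op": "play_rows", "data": {"rows": [[255,[2,-0.3,0],[0,0,0]],[255,[4,-0.3,0],[0,0,0]],[255,[4.8,-0.3,0],[0,0,0]],[255,[5.0,-0.3,0],[0,0,0]],[255,[5.2,-0.3,0],[0,0,0]],[255,[5.4,-0.3,0],[0,0,0]],[255,[5.4,-0.3,0],[0,0,0]]]}}

```text
clock: 2.7
eef_pos: [580.1, 5.1, 31.4]
tcp_rot: [-3.142, 0.002, 0.142]
contact_force: [-2.6, -1.1, 2.6]
opening: 0.001
```

Call:
{"op": "play_rows", "data": {"rows": [[255,[0.2,0,0],[0,0,0]],[255,[0.4,0,0],[0,0,0]],[255,[0.6,0,0],[0,0,0]],[255,[0.6,0,0],[0,0,0]]]}}

```text
clock: 3.03
eef_pos: [586.4, 6.0, 31.2]
tcp_rot: [-3.142, 0.002, 0.142]
contact_force: [-3.7, -1.4, 2.3]
opening: -0.001
```

Call:
{"op": "play_rows", "data": {"rows": [[255,[0.2,0,0],[0,0,0]],[255,[0.4,0,0],[0,0,0]],[255,[0.4,0,0],[0,0,0]]]}}

```text
clock: 3.28
eef_pos: [590.5, 6.6, 31.1]
tcp_rot: [-3.142, 0.001, 0.142]
contact_force: [-3.4, -2.1, 2.2]
opening: 0.0
```

```bash
python3 -c "
from h import *
p,d,c=snap('side','side2');cv2.imwrite('pics/side2a.png',cv2.resize(p[120:270,200:400,::-1],None,fx=4,fy=4))
p,d,c=snap('top','top2');cv2.imwrite('pics/top2a.png',cv2.resize(p[120:270,200:400,::-1],None,fx=4,fy=4))"
```

```text
(no output)
```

View pics/side2a.png

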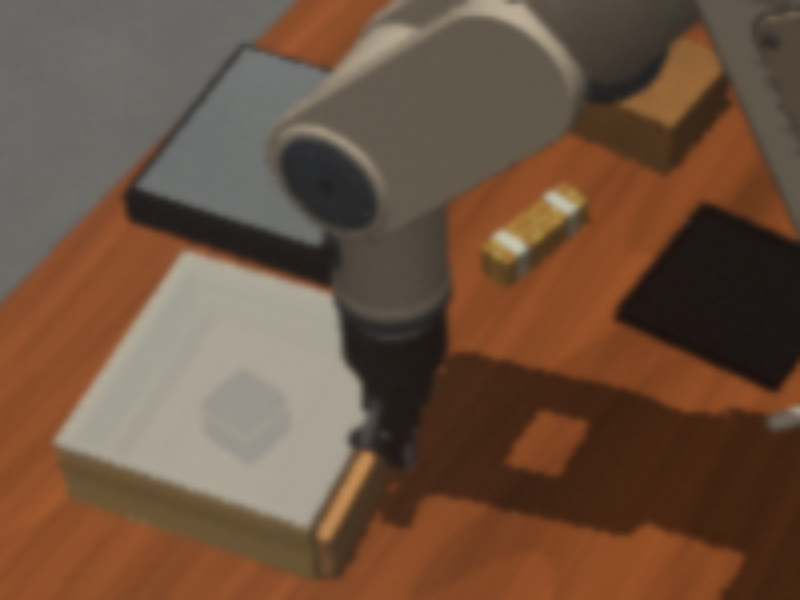

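The front has moved in, so the push is nearly complete. I'll give it a little more.

Call:
{"op": "play_rows", "data": {"rows": [[255,[0.1,0,0],[0,0,0]],[255,[0.2,0,0],[0,0,0]],[255,[0.2,0,0],[0,0,0]]]}}

```text
clock: 3.63
eef_pos: [592.1, 6.9, 31.1]
tcp_rot: [-3.141, 0.002, 0.142]
contact_force: [-8.1, -2.1, 3.9]
opening: 0.0
```

Call:
{"op": "play_rows", "data": {"rows": [[255,[0.15,0,0],[0,0,0]],[255,[0.2,0,0],[0,0,0]]]}}

```text
clock: 3.8
eef_pos: [592.1, 7.0, 30.9]
tcp_rot: [-3.141, 0.006, 0.142]
contact_force: [-15.5, -4.9, 10.1]
opening: -0.002
```

At the solid stop. Now I'll back off and go up.

Call:
{"op": "play_rows", "data": {"rows": [[255,[-2,0,0],[0,0,0]],[255,[-5,0,-1],[0,0,0]],[255,[-6,0,-4],[0,0,0]],[255,[-6,0,-8],[0,0,0]],[200,[-6,0,-12],[0,0,0]],[100,[-6,0,-16],[0,0,0]],[0,[-6,0,-20],[0,0,0]],[0,[-6,0,-22],[0,0,0]],[0,[-6,0,-22],[0,0,0]],[0,[-6,0,-22],[0,0,0]],[0,[-6,0,-22],[0,0,0]],[0,[-6,0,-22],[0,0,0]]]}}

```text
clock: 4.8
eef_pos: [535.2, -1.1, 249.7]
tcp_rot: [-3.141, 0.002, 0.142]
contact_force: [0.7, -0.5, -0.2]
opening: 1.002
```

Call:
{"op": "play_rows", "data": {"rows": [[0,[-3,14,-1],[0,0,0]],[0,[-6,18,-1],[0,0,0]],[0,[-6,22,-1],[0,0,0]],[0,[-6,22,-1],[0,0,0]],[0,[-6,22,-1],[0,0,0]],[0,[-6,22,-1],[0,0,0]],[0,[-6,22,-1],[0,0,0]],[0,[-6,22,-1],[0,0,0]],[0,[-6,22,-1],[0,0,0]],[0,[-6,22,-1],[0,0,0]],[0,[-6,22,-1],[0,0,0]],[0,[-6,22,-1],[0,0,0]]]}}

```text
clock: 5.8
eef_pos: [507.7, -226.4, 261.2]
tcp_rot: [-3.141, 0.0, 0.143]
contact_force: [-0.9, 0.3, -0.2]
opening: 0.995
```

Call:
{"op": "play_rows", "data": {"rows": [[0,[0,0,0],[0,0,0]],[0,[0,0,0],[0,0,0]],[0,[0,0,0],[0,0,0]],[0,[0,0,0],[0,0,0]],[0,[0,0,0],[0,0,0]],[0,[0,0,0],[0,0,0]],[0,[0,0,0],[0,0,0]],[0,[0,0,0],[0,0,0]],[0,[0,0,0],[0,0,0]],[0,[0,0,0],[0,0,0]]]}}

```text
clock: 6.63
eef_pos: [507.5, -227.4, 261.3]
tcp_rot: [-3.142, 0.0, 0.142]
contact_force: [0.0, 0.6, -0.5]
opening: 1.0
```

```bash
python3 -c "
from h import *
p,d,c=snap('top','top3')
for o in bundles(p,d,c): print(*o)
cv2.imwrite('pics/top3a.png',cv2.resize(p[130:330,200:500,::-1],None,fx=2.6,fy=2.6))
mv(530,-2,200,.1414)"
```

```text
[408. 134.] 5944 [ 861.5 -240.8] [202.5 221.2] 5.6 39.6
[209. 124.] 321 [879.3 298.7] [163.4  45.4] 88.6 43.2
[ 69. 216.] 795 [611.7 643.9] [158.8 312. ] 50.4 40.7
[158. 203.] 389 [666.7 413.2] [88.4 87.6] 64.7 25.5
[412. 217.] 227 [ 632.9 -244. ] [49.9 32.5] 76.0 30.0
[216. 219.] 511 [624.8 258.4] [ 33.1 104.9] 0.5 30.9
[321. 263.] 1218 [520.3  -5.6] [203.4 212.9] 8.9 45.5
[111. 238.] 166 [568.1 514.6] [29.1 63.1] 58.8 41.4
[129. 248.] 156 [546.8 478.2] [30.9 70. ] 60.0 40.8
[315. 255.] 222 [536.3   5.6] [49.5 58.2] 81.2 57.7
[559. 301.] 736 [ 423.2 -600.5] [  7.9 258.4] 90.0 41.5
[610. 252.] 178 [ 546.  -733.8] [167.2  11.1] 86.4 41.7
[513. 312.] 218 [ 394.9 -492.1] [68.3 40.7] 2.8 46.9
[203. 308.] 506 [397.4 283.8] [ 29.9 105.2] 0.3 30.2
[ 44. 346.] 306 [303.2 669.4] [98.4 46.5] 1.9 41.4
[326. 441.] 135 [ 83.5 -21.9] [21.8 78.3] 11.8 39.7
at [ 507.5 -227.4  261.3] yaw 0.1417 F [1.2 0.4 0.2] t 6.68 open 1.001 -> d [5.41, -22.0, 6.13] rv [-0.0, 0.0, 0.0]
```

View pics/top3a.png

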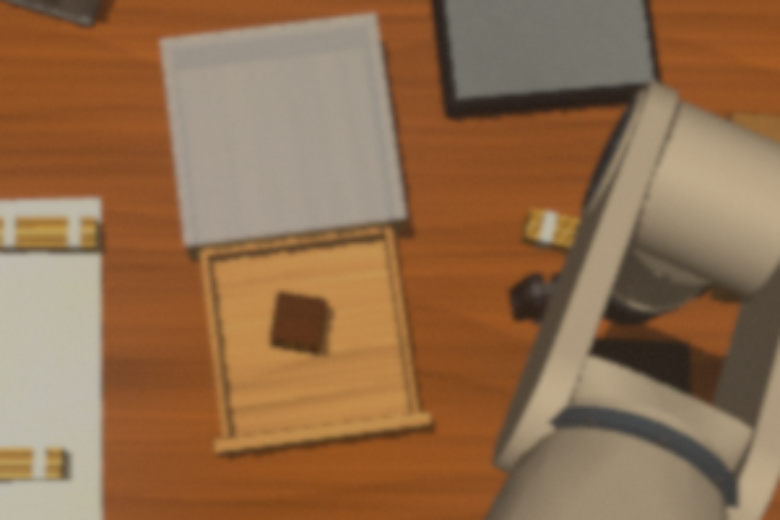

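The drawer is open with the caddy at about (300,322) in the crop. I'll look from the wrist.

Call:
{"op": "play_rows", "data": {"rows": [[0,[0,-4,0],[0,0,0]],[0,[0,-8,0],[0,0,0]],[0,[0,-12,0],[0,0,0]],[0,[0,-16,0],[0,0,0]],[0,[1,-20,0],[0,0,0]],[0,[2,-22.5,0],[0,0,0]],[0,[2,-22.5,0],[0,0,0]],[0,[2,-22.5,0],[0,0,0]]]}}

```text
clock: 7.35
eef_pos: [495.7, -0.7, 261.4]
tcp_rot: [3.141, -0.0, 0.145]
contact_force: [0.5, 0.3, -0.3]
opening: 1.0
```

```bash
python3 -c "
from h import *
p,d,c=snap('wrist','wr4')
mv(530,-2,200,.1414)"
```

```text
at [495.5  -1.7 261.3] yaw 0.1435 F [ 0.6 -0.3 -0.4] t 7.4 open 1.0 -> d [3.41, 0.52, 6.13] rv [0.0, 0.0, 0.002]
```

View pics/wr4.png

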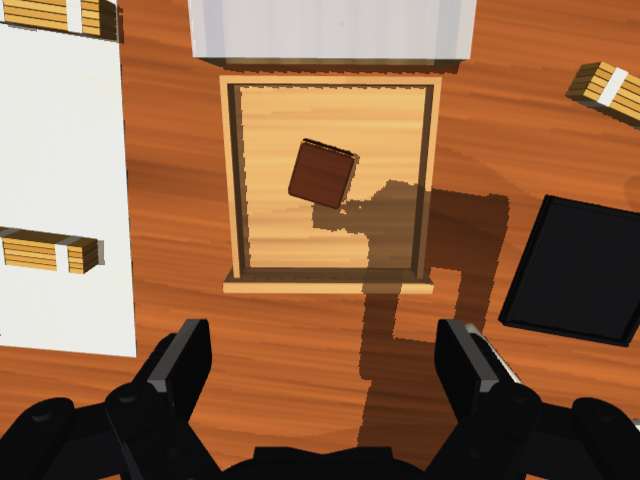

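```bash
python3 - <<'E'
from h import *
p,d,c=load('wr4');P=pts(c,d);v,u=np.mgrid[:480,:640]
m=(P[...,2]>50)&(P[...,2]<66)&(u>270)&(u<370)&(v>130)&(v<220)&(d>0)
q=P[m]; r_=cv2.minAreaRect(q[:,:2].astype(np.float32)); print('caddy',m.sum(),r_,np.median(q[:,2]))
a=np.array([.99,.1411]); b=np.array([-.1411,.99])
# walls top z 44
m=(P[...,2]>36)&(P[...,2]<50)&(u>200)&(u<450)&(v>60)&(v<270)&(d>0)
q=P[m];s=q[:,:2]@a;t=q[:,:2]@b
print('walls s',np.percentile(s,[1,50,98,99.5]),'t',np.percentile(t,[.5,2,5,50,95,98,99.5]),np.median(q[:,2]))
r_=cv2.minAreaRect(q[:,:2].astype(np.float32));print(r_)
m=(P[...,2]>52)&(P[...,2]<62)&(u>200)&(u<450)&(v>250)&(v<300)&(d>0)
q=P[m];s=q[:,:2]@a;t=q[:,:2]@b
print('front s',np.percentile(s,[1,50,99]),'t',np.percentile(t,[1,99]),np.median(q[:,2]));r_=cv2.minAreaRect(q[:,:2].astype(np.float32));print(r_)
k=np.array([585.8,95.0]);print('expected corner s,t',k@a,k@b)
print('floor z',np.round(P[110,300],1),'tray',np.round(P[270,570],1),np.round(P[250,500],1))
for uv in [(241,85),(240,84),(430,85),(219,76),(441,76)]: print(uv,np.round(ray(c,*uv,44),1), ray(c,*uv,44)[:2]@a,ray(c,*uv,44)[:2]@b)
E
```

```text
caddy 2984 ((521.771728515625, 6.059640884399414), (48.305267333984375, 48.40168380737305), 81.1462631225586) 59.78017030005128
walls s [425.9674673  559.31477883 599.68084021 600.21371775] t [-169.87367973 -169.29558459 -168.54554847  -75.53680697   17.0799656
   17.84078508   18.32507089] 43.74679396452373
((521.1420288085938, -0.1640625), (191.92543029785156, 206.38015747070312), 8.338850021362305)
front s [402.67050472 409.41883405 414.51541759] t [-175.62130984   24.77326497] 55.65498226285206
((414.86029052734375, -17.170127868652344), (13.224247932434082, 205.0089569091797), 8.062183380126953)
expected corner s,t 593.3464999999999 11.39362
floor z [573.3  32.6  16.3] tray [ 451.1 -279.9    5.9] [ 461.  -200.3    0.5]
(241, 85) [586.4  83.3  44. ] 592.2688601506686 -0.2983680020497707
(240, 84) [587.   84.2  44. ] 593.0565244695048 0.5008807138054939
(430, 85) [609.6 -75.7  44. ] 592.7834836131042 -160.92431522152413
(219, 76) [590.8 102.2  44. ] 599.2800274613951 17.828230223158375
(441, 76) [617.8 -83.2  44. ] 599.8780895934157 -169.5634050752297
```

```bash
python3 -c "
from h import *
mv(522.3,6,100,-.154);mv(522.3,6,26,-.154)"
```

```text
at [495.5  -1.7 261.3] yaw 0.1435 F [ 0.6 -0.3 -0.4] t 7.4 open 1.0 -> d [2.77, -0.38, 16.13] rv [0.0, 0.0, 0.298]
at [495.5  -1.7 261.3] yaw 0.1435 F [ 0.6 -0.3 -0.4] t 7.4 open 1.0 -> d [2.77, -0.38, 23.53] rv [0.0, 0.0, 0.298]
```

Call:
{"op": "play_rows", "data": {"rows": [[0,[1,-0.2,3],[0,0,0.1]],[0,[2,-0.3,6],[0,0,0.2]],[0,[2.77,-0.38,10],[0,0,0.298]],[0,[2.77,-0.38,14],[0,0,0.298]],[0,[2.77,-0.38,17],[0,0,0.298]],[0,[2.77,-0.38,17],[0,0,0.298]],[0,[2.77,-0.38,20],[0,0,0.298]],[0,[2.77,-0.38,23],[0,0,0.298]],[0,[2.77,-0.38,23.5],[0,0,0.298]],[0,[2.77,-0.38,23.5],[0,0,0.298]]]}}

```text
clock: 8.23
eef_pos: [521.7, 5.0, 26.2]
tcp_rot: [3.141, 0.003, -0.157]
contact_force: [-0.0, -0.4, -0.7]
opening: 0.999
```

Call:
{"op": "play_rows", "data": {"rows": [[255,[0,0,0],[0,0,0]],[255,[0,0,0],[0,0,0]],[255,[0,0,0],[0,0,0]],[255,[0,0,0],[0,0,0]],[255,[0,0,0],[0,0,0]],[255,[0,0,0],[0,0,0]],[255,[0,0,0],[0,0,0]],[255,[0,0,0],[0,0,0]]], "squeeze": 40}}

```text
clock: 8.9
eef_pos: [523.8, 5.7, 28.3]
tcp_rot: [-3.141, -0.003, -0.156]
contact_force: [-0.9, -0.7, 8.8]
opening: 0.581
```

Grasped, with the opening at about 49 mm. Now I'll lift and locate the tray.

Call:
{"op": "play_rows", "data": {"rows": [[255,[0,0,-2],[0,0,0]],[255,[0,0,-5],[0,0,0]],[255,[0,0,-9],[0,0,0]],[255,[0,0,-13],[0,0,0]],[255,[0,0,-15],[0,0,0]],[255,[0,0,-15],[0,0,0]]]}}

```text
clock: 9.4
eef_pos: [525.6, 5.9, 182.5]
tcp_rot: [-3.14, -0.01, -0.156]
contact_force: [-0.6, 0.0, -0.4]
opening: 0.577
```

```bash
python3 - <<'E'
from h import *
p,d,c=load('top0')
m=(p.max(2)<75).astype(np.uint8); k,l,s,ce=cv2.connectedComponentsWithStats(m); i=l[289,435]; print(s[i],ce[i])
vv,uu=np.where(l==i)
q=np.array([ray(c,a,b,14)[:2] for a,b in zip(uu,vv)]); print(cv2.minAreaRect(q.astype(np.float32)))
mv(452,-295,178,0.0)
E
```

```text
[ 406  260   59   60 3339] [435.06828392 289.34830788]
((450.7867736816406, -299.8074035644531), (147.00721740722656, 146.81922912597656), 87.42931365966797)
at [525.6   5.9 182.5] yaw -0.156 F [-0.6  0.  -0.4] t 9.4 open 0.577 -> d [-2.6, 30.87, 0.37] rv [-0.001, -0.01, -0.156]
```

```bash
python3 - <<'E'
from h import *
mv(451,-299,120,-.04)
E
```

```text
at [525.6   5.9 182.5] yaw -0.156 F [-0.6  0.  -0.4] t 9.4 open 0.577 -> d [-2.7, 31.29, 6.17] rv [-0.001, -0.01, -0.116]
```

Call:
{"op": "play_rows", "data": {"rows": [[255,[0,3,0],[0,0,0]],[255,[-0.4,7,0],[0,0,0]],[255,[-0.8,11,0],[0,0,-0.05]],[255,[-1.2,15,0],[0,0,-0.1]],[255,[-1.6,19,0],[0,0,-0.116]],[255,[-2,23,0],[0,0,-0.116]],[255,[-2.4,27,0],[0,0,-0.116]],[255,[-2.6,30,1],[0,0,-0.116]],[255,[-2.7,31,3],[0,0,-0.116]],[255,[-2.7,31.3,5],[0,0,-0.116]],[255,[-2.7,31.3,6],[0,0,-0.116]],[255,[-2.7,31.3,6],[0,0,-0.116]]]}}

```text
clock: 10.4
eef_pos: [445.3, -298.0, 113.9]
tcp_rot: [-3.139, 0.004, -0.041]
contact_force: [-0.6, -0.1, -0.9]
opening: 0.575
```

```bash
python3 - <<'E'
from h import *
mv(451,-299,19,-.04)
E
```

```text
at [ 445.3 -298.   113.9] yaw -0.0408 F [-0.6 -0.1 -0.9] t 10.4 open 0.575 -> d [0.62, 0.1, 9.49] rv [-0.003, 0.004, -0.001]
```

Call:
{"op": "play_rows", "data": {"rows": [[255,[0,0,3],[0,0,0]],[255,[0,0,6],[0,0,0]],[255,[0,0,8],[0,0,0]],[255,[0,0,8.8],[0,0,0]],[255,[0,0,9.2],[0,0,0]],[255,[0,0,9.2],[0,0,0]]]}}

```text
clock: 10.9
eef_pos: [447.5, -298.9, 24.6]
tcp_rot: [-3.142, 0.0, -0.039]
contact_force: [0.1, -0.4, -0.9]
opening: 0.574
```

Call:
{"op": "play_rows", "data": {"rows": [[255,[0,0,0.3],[0,0,0]],[255,[0,0,0.55],[0,0,0]],[255,[0,0,0.55],[0,0,0]],[150,[0,0,0.5],[0,0,0]],[80,[0,0,0.5],[0,0,0]],[40,[0,0,0.5],[0,0,0]],[0,[0,0,0.3],[0,0,0]],[0,[0,0,0.3],[0,0,0]],[0,[0,0,-2],[0,0,0]],[0,[0,0,-6],[0,0,0]],[0,[0,0,-10],[0,0,0]],[0,[0,0,-14],[0,0,0]]]}}

```text
clock: 11.9
eef_pos: [446.5, -298.8, 165.8]
tcp_rot: [-3.141, 0.001, -0.04]
contact_force: [0.4, -0.4, -0.9]
opening: 0.998
```

Call:
{"op": "play_rows", "data": {"rows": [[0,[0,0,-4],[0,0,0]],[0,[0,0,-7],[0,0,0]],[0,[0,0,-9],[0,0,0]],[0,[0,0,-9],[0,0,0]]]}}

```text
clock: 12.23
eef_pos: [449.1, -300.5, 259.4]
tcp_rot: [3.137, -0.007, -0.04]
contact_force: [0.7, -1.3, 0.1]
opening: 0.999
```

```bash
python3 - <<'E'
from h import *
p,d,c=snap('wrist','wr5')
P=pts(c,d)
p2,d2,c2=snap('top','top5')
for o in bundles(p2,d2,c2): print(*o)
m=(P[...,2]>38)&(P[...,2]<58)&(abs(P[...,0]-451)<75)&(abs(P[...,1]+299)<75)&(d>0)
q=P[m];print(cv2.minAreaRect(q[:,:2].astype(np.float32)),np.median(q[:,2]))
mv(550,-270,250,.0)
E
```

```text
[409. 134.] 5992 [ 861.6 -240.9] [203.4 221.6] 5.8 39.6
[208. 124.] 311 [878.7 298.2] [161.8  46.7] 89.7 42.4
[ 69. 216.] 791 [614.4 643.4] [157.7 310.2] 51.5 41.0
[485. 197.] 497 [ 667.3 -447.4] [ 75.  145.4] 85.8 56.7
[157. 203.] 389 [666.5 413.6] [86.  89.1] 2.0 25.3
[423. 220.] 494 [ 627.2 -271.5] [105.4  32.9] 76.9 30.7
[216. 219.] 521 [625. 259.] [105.5  33.1] 90.0 30.6
[321. 268.] 1185 [508.8  -6.1] [200.5 205.1] 7.8 46.0
[111. 238.] 155 [568.2 514.5] [28.9 63.1] 58.4 42.0
[129. 248.] 156 [547. 479.] [30.6 70.1] 59.2 42.7
[612. 252.] 153 [ 546.4 -737.1] [158.8  11.3] 86.2 39.6
[436. 289.] 401 [ 446.1 -297.6] [47.7 49.2] 87.3 49.8
[511. 309.] 159 [ 402.  -484.4] [23.9 62.1] 72.4 45.8
[562. 329.] 330 [ 356.6 -600.2] [125.3   7.1] 0.2 42.8
[202. 308.] 503 [397.3 283.9] [ 29.5 104.9] 0.4 30.3
[ 44. 346.] 289 [302.7 668.7] [98.  43.7] 0.8 41.3
((446.1051330566406, -298.46417236328125), (47.914764404296875, 47.60279846191406), 87.90530395507812) 49.73864626256736
at [ 447.2 -299.3  255. ] yaw -0.0402 F [ 0.3 -0.3 -0.4] t 12.33 open 0.997 -> d [10.15, -3.34, 0.51] rv [0.001, -0.002, -0.04]
```

View pics/wr5.png

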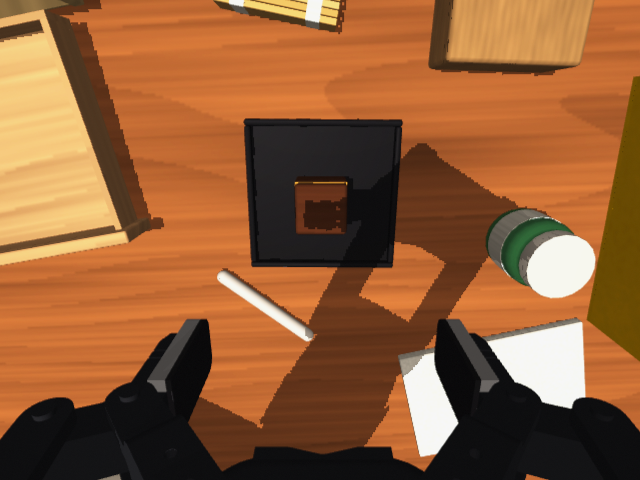

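View pics/top5.png

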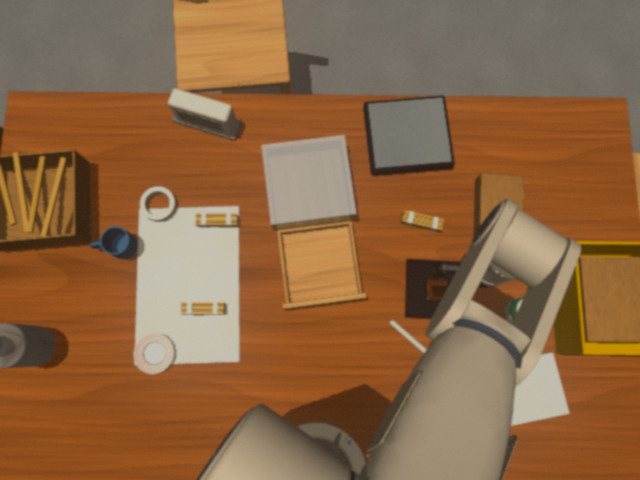

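The caddy sits in the tray at (446,-298), about 5 mm off centre. There are three bundles. I'll start with the right-hand one.

```bash
python3 - <<'E'
from h import *
mv(627,-271,100,1.343)
E
```

```text
at [ 447.2 -299.3  255. ] yaw -0.0402 F [ 0.3 -0.3 -0.4] t 12.33 open 0.997 -> d [17.82, -3.56, 15.52] rv [0.002, -0.001, -1.383]
```

Call:
{"op": "play_rows", "data": {"rows": [[0,[2,-0.5,0],[0,0,-0.12]],[0,[5,-1,0],[0,0,-0.24]],[0,[8,-1.5,0],[0,0,-0.36]],[0,[11,-2,0],[0,0,-0.48]],[0,[14,-3,0],[0,0,-0.6]],[0,[17,-3.5,0],[0,0,-0.72]],[0,[17.8,-3.56,0],[0,0,-0.84]],[0,[17.8,-3.56,3],[0,0,-0.96]],[0,[17.8,-3.56,6],[0,0,-1.08]],[0,[17.8,-3.56,9],[0,0,-1.2]],[0,[17.8,-3.56,12],[0,0,-1.3]],[0,[17.8,-3.56,13],[0,0,-1.383]]]}}

```text
clock: 13.33
eef_pos: [622.5, -269.0, 117.1]
tcp_rot: [-3.132, -0.002, 1.348]
contact_force: [-1.7, -0.1, -0.1]
opening: 0.996
```

Call:
{"op": "play_rows", "data": {"rows": [[0,[0,0,0],[0,0,0]],[0,[0,0,0],[0,0,0]]]}}

```text
clock: 13.5
eef_pos: [625.2, -270.3, 122.3]
tcp_rot: [-3.138, -0.001, 1.34]
contact_force: [0.5, -0.6, 0.7]
opening: 1.001
```

```bash
cat >> h.py <<'E'
def near(c,d,x,y,R=80,zlo=20,zhi=40):
    P=pts(c,d); m=(d>0)&(np.hypot(P[...,0]-x,P[...,1]-y)<R)&(P[...,2]>zlo)&(P[...,2]<zhi)
    q=P[m]; r_=cv2.minAreaRect(q[:,:2].astype(np.float32)); print('near',m.sum(),np.round(r_[0],1),np.round(r_[1],1),round(r_[2],1),np.round(np.median(q[:,2]),1))
E
python3 - <<'E'
from h import *
p,d,c=snap('wrist','wr6');near(c,d,627,-271)
mv(627,-271,6,1.343)
E
```

```text
near 7354 [ 625.4 -269.7] [105.3  30.5] 77.1 29.7
at [ 626.2 -270.7  123.8] yaw 1.3398 F [-0.6  0.2  0.4] t 13.55 open 0.999 -> d [-0.01, 0.1, 11.78] rv [-0.001, -0.0, -0.003]
```

View pics/wr6.png

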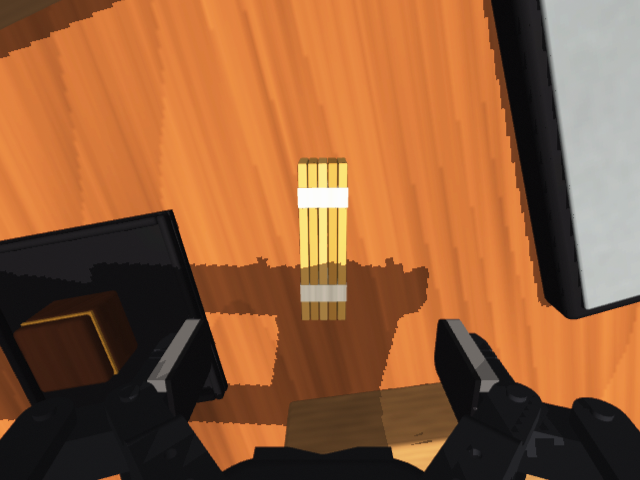

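Aligned over the bundle; it spans about (300-348, 160-320). Descend and grip.

Call:
{"op": "play_rows", "data": {"rows": [[0,[0,0.1,3],[0,0,0]],[0,[0,0.1,6],[0,0,0]],[0,[0,0.1,9],[0,0,0]],[0,[0,0.1,11],[0,0,0]],[0,[0,0.1,11.7],[0,0,0]],[0,[0,0.1,11.7],[0,0,0]],[0,[0,0.1,11.7],[0,0,0]],[255,[0,0.1,11.7],[0,0,0]],[255,[0,0.1,11.7],[0,0,0]],[255,[0,0.1,11.7],[0,0,0]],[255,[0,0.1,11.7],[0,0,0]],[255,[0,0.1,11.7],[0,0,0]]], "squeeze": 50}}

```text
clock: 14.55
eef_pos: [627.8, -271.2, 8.3]
tcp_rot: [3.14, 0.0, 1.343]
contact_force: [0.7, 0.1, -0.2]
opening: 0.341
```

Call:
{"op": "play_rows", "data": {"rows": [[255,[0,0,0],[0,0,0]],[255,[0,0,0],[0,0,0]],[255,[0,0,0],[0,0,0]],[255,[0,0,0],[0,0,0]]]}}

```text
clock: 14.88
eef_pos: [627.8, -271.2, 8.2]
tcp_rot: [3.14, 0.0, 1.343]
contact_force: [-1.9, -0.6, 6.9]
opening: 0.338
```

```bash
python3 - <<'E'
from h import *
mv(627,-271,6,1.343)
E
```

```text
at [ 627.8 -271.2    8.2] yaw 1.3428 F [-1.9 -0.6  6.9] t 14.88 open 0.338 -> d [-0.0, -0.09, 0.22] rv [0.001, 0.0, -0.0]
```

Call:
{"op": "play_rows", "data": {"rows": [[255,[0,0,-2],[0,0,0]],[255,[0,0,-5],[0,0,0]],[255,[0,0,-9],[0,0,0]],[255,[0,0,-12.5],[0,0,0]],[255,[0,0,-12.5],[0,0,0]]]}}

```text
clock: 15.3
eef_pos: [631.2, -272.6, 140.1]
tcp_rot: [3.131, 0.002, 1.343]
contact_force: [2.7, -0.8, -0.5]
opening: 0.34
```

```bash
cat >> h.py <<'E'
A=np.array([.98995,.14142]);B=np.array([-.14142,.98995])
def st(s,t): return s*A+t*B
E
python3 - <<'E'
from h import *
x,y=st(532,-26);print(x,y)
mv(x,y,130,.142)
E
```

```text
530.33032 49.496739999999996
at [ 631.2 -272.6  140.1] yaw 1.3427 F [ 2.7 -0.8 -0.5] t 15.3 open 0.34 -> d [29.1, -17.12, 0.77] rv [0.01, -0.005, 1.201]
```

Call:
{"op": "play_rows", "data": {"rows": [[255,[2.5,-1.5,0],[0,0,0.1]],[255,[5,-3,0],[0,0,0.2]],[255,[7.5,-4.5,0],[0,0,0.3]],[255,[10,-6,0],[0,0,0.4]],[255,[12.5,-7.5,0],[0,0,0.5]],[255,[15,-9,0],[0,0,0.6]],[255,[18,-10.5,0],[0,0,0.72]],[255,[21,-12,0],[0,0,0.84]],[255,[24,-14,0],[0,0,0.96]],[255,[27,-16,0],[0,0,1.08]],[255,[29,-17.1,0],[0,0,1.2]],[255,[29,-17.1,0],[0,0,1.2]]]}}

```text
clock: 16.3
eef_pos: [524.4, 53.6, 132.0]
tcp_rot: [-3.14, 0.001, 0.136]
contact_force: [-0.3, -0.1, -1.3]
opening: 0.339
```

Call:
{"op": "play_rows", "data": {"rows": [[255,[0,0,0],[0,0,0]],[255,[0,0,0],[0,0,0]],[255,[0,0,0],[0,0,0]]]}}

```text
clock: 16.55
eef_pos: [526.6, 49.4, 132.2]
tcp_rot: [3.141, -0.0, 0.144]
contact_force: [-0.4, -0.3, -0.9]
opening: 0.339
```

```bash
python3 - <<'E'
from h import *
p,d,c=snap('wrist','wr7')
x,y=st(532,-26)
mv(x,y,60,.142);mv(x,y,26,.142)
E
```

```text
at [526.6  49.3 132.2] yaw 0.143 F [ 0.1 -0.2 -1.1] t 16.6 open 0.34 -> d [0.37, 0.03, 7.22] rv [0.0, -0.0, 0.001]
at [526.6  49.3 132.2] yaw 0.143 F [ 0.1 -0.2 -1.1] t 16.6 open 0.34 -> d [0.37, 0.03, 10.62] rv [0.0, -0.0, 0.001]
```

View pics/wr7.png

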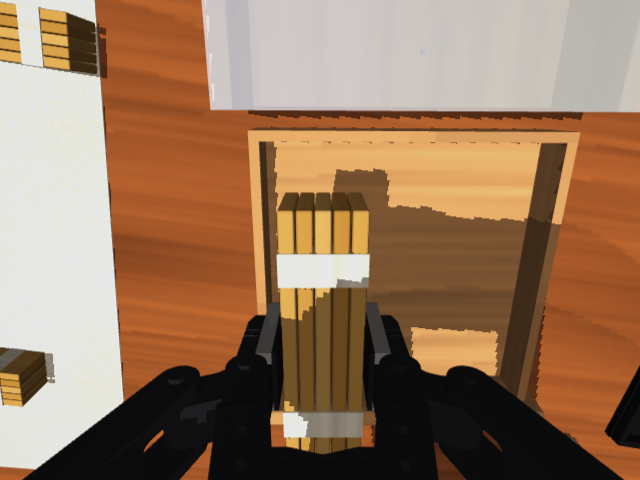

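Held square in the gripper. I'll descend to just above the floor.

Call:
{"op": "play_rows", "data": {"rows": [[255,[0.3,0,3],[0,0,0]],[255,[0.3,0,6],[0,0,0]],[255,[0.3,0,8],[0,0,0]],[255,[0.3,0,9.5],[0,0,0]],[255,[0.3,0,10.3],[0,0,0]],[255,[0.3,0,10.6],[0,0,0]],[255,[0.3,0,10.6],[0,0,0]]]}}

```text
clock: 17.18
eef_pos: [529.3, 50.1, 26.0]
tcp_rot: [-3.142, 0.001, 0.142]
contact_force: [-0.8, -0.8, -0.2]
opening: 0.339
```

Call:
{"op": "play_rows", "data": {"rows": [[255,[0.2,0,0],[0,0,0]],[255,[0.4,0,0],[0,0,0]],[255,[0.5,0,0],[0,0,0]],[255,[0.5,0,0],[0,0,0]]]}}

```text
clock: 17.52
eef_pos: [535.2, 51.5, 27.1]
tcp_rot: [3.142, -0.002, 0.143]
contact_force: [-0.5, 0.1, -1.1]
opening: 0.34
```

Call:
{"op": "play_rows", "data": {"rows": [[255,[0.1,0,0],[0,0,0]],[255,[0.2,0,0],[0,0,0]],[255,[0.3,0,0],[0,0,0]],[255,[0.3,0,0],[0,0,0]]]}}

```text
clock: 17.85
eef_pos: [537.4, 51.8, 26.4]
tcp_rot: [-3.142, -0.0, 0.143]
contact_force: [-0.2, 1.1, -0.8]
opening: 0.336
```

Call:
{"op": "play_rows", "data": {"rows": [[255,[0.1,0,0],[0,0,0]],[255,[0.1,0,0],[0,0,0]]]}}

```text
clock: 18.02
eef_pos: [538.3, 51.9, 26.3]
tcp_rot: [3.142, -0.0, 0.143]
contact_force: [-0.9, -0.1, -2.0]
opening: 0.343
```

Call:
{"op": "play_rows", "data": {"rows": [[255,[0.1,0,0],[0,0,0]],[255,[0.15,0,0],[0,0,0]],[255,[0.15,0,0],[0,0,0]]]}}

```text
clock: 18.27
eef_pos: [539.1, 52.1, 26.1]
tcp_rot: [-3.142, 0.001, 0.143]
contact_force: [-2.1, -0.2, -0.9]
opening: 0.34
```

Call:
{"op": "play_rows", "data": {"rows": [[255,[0.1,0,0],[0,0,0]],[255,[0.15,0,0],[0,0,0]],[255,[0.15,0,0],[0,0,0]]]}}

```text
clock: 18.52
eef_pos: [540.8, 52.3, 26.1]
tcp_rot: [-3.142, 0.001, 0.143]
contact_force: [-2.5, -0.3, -2.2]
opening: 0.338
```

Contact with the back wall is light. I'll lower, release narrowly and lift.

Call:
{"op": "play_rows", "data": {"rows": [[255,[0,0,0.1],[0,0,0]],[255,[0,0,0.2],[0,0,0]],[255,[0,0,0.2],[0,0,0]],[150,[0,0,0.2],[0,0,0]],[130,[0,0,0.2],[0,0,0]],[130,[0,0,0.2],[0,0,0]],[130,[0,0,0.2],[0,0,0]],[130,[0,0,-2],[0,0,0]],[130,[0,0,-5],[0,0,0]],[130,[0,0,-8],[0,0,0]],[130,[0,0,-10],[0,0,0]],[255,[0,0,-10],[0,0,0]]]}}

```text
clock: 19.52
eef_pos: [544.1, 52.6, 130.7]
tcp_rot: [3.141, -0.007, 0.143]
contact_force: [0.1, 0.4, -0.0]
opening: 0.364
```

Call:
{"op": "play_rows", "data": {"rows": [[255,[-2,4,-3],[0,0,0]],[255,[-4,6,-6],[0,0,0]],[255,[-4,6,-6],[0,0,0]],[255,[-4,6,-6],[0,0,0]]]}}

```text
clock: 19.85
eef_pos: [510.5, -14.2, 188.1]
tcp_rot: [3.141, -0.003, 0.141]
contact_force: [1.1, -0.1, -1.0]
opening: 0.003
```

```bash
cat >> h.py <<'E'
def drawer(fn,show=False):
    """bundle tops & walls in s,t from wrist picture"""
    p,d,c=load(fn);P=pts(c,d); s=P[...,:2]@A; t=P[...,:2]@B;z=P[...,2]
    inn=(d>0)&(s>380)&(s<615)&(t>-185)&(t<30)
    w=inn&(z>42)&(z<49.5)
    hsv=cv2.cvtColor(p,cv2.COLOR_RGB2HSV)
    i2=inn&(s>420)&(s<592)&(t<9)&(t>-160)&(z>38)&(z<52)
    n,l,st_,ce=cv2.connectedComponentsWithStats(i2.astype(np.uint8))
    for i in range(1,n):
        if st_[i,4]<300: continue
        q=np.stack([s[l==i],t[l==i]],1).astype(np.float32); r_=cv2.minAreaRect(q)
        print('obj',st_[i,4],np.round(ce[i]),'c(s,t)',np.round(r_[0],1),np.round(r_[1],1),round(r_[2],1),'z',round(float(np.median(z[l==i])),1),'s',np.round([q[:,0].min(),q[:,0].max()],1),'t',np.round([q[:,1].min(),q[:,1].max()],1))
    wl=inn&(z>38)&(z<49)
    for nm,m in [('left',wl&(t>8)&(s>470)&(s<570)),('right',wl&(t<-160)&(s>470)&(s<570))]:
        if m.sum()>50: print(nm,np.round(np.percentile(t[m],[1,99]),1),m.sum())
    m=wl&(s>588)&(t>-150)&(t<0)
    if m.sum()>50: print('back s',np.round(np.percentile(s[m],[1,99]),1))
E
python3 - <<'E'
from h import *
p,d,c=snap('wrist','wr8');drawer('wr8')
mv(500,0,200,.142)
E
```

```text
obj 6136 [238. 171.] c(s,t) [540.4 -24.1] [103.   30.8] 0.0 z 45.8 s [488.9 591.9] t [-39.5  -8.6]
left [11.6 18.1] 1405
right [-170.  -163.6] 1339
back s [588.6 599.6]
at [510.5 -13.2 186.8] yaw 0.1409 F [ 0.9  0.9 -0.4] t 19.9 open -0.003 -> d [-0.85, -1.46, -1.32] rv [0.0, -0.002, -0.001]
```

View pics/wr8.png

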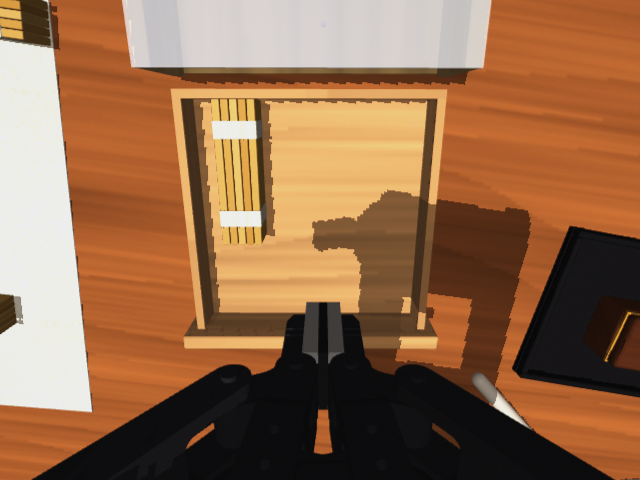

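Bundle 1 is flush at the back and square, with a 20 mm gap to the left wall. I'll push it left with the closed fingers.

```bash
python3 - <<'E'
from h import *
x,y=st(541,-66)
mv(x,y,120,.142);mv(x,y,26,.142)
E
```

```text
at [510.5 -13.2 186.8] yaw 0.1409 F [ 0.9  0.9 -0.4] t 19.9 open -0.003 -> d [3.73, -1.93, 6.69] rv [0.0, -0.002, -0.001]
at [510.5 -13.2 186.8] yaw 0.1409 F [ 0.9  0.9 -0.4] t 19.9 open -0.003 -> d [3.71, -1.94, 16.09] rv [0.0, -0.002, -0.001]
```

Call:
{"op": "play_rows", "data": {"rows": [[255,[1.8,-1,2],[0,0,0]],[255,[3.7,-1.9,5],[0,0,0]],[255,[3.7,-1.9,8],[0,0,0]],[255,[3.7,-1.9,11],[0,0,0]],[255,[3.7,-1.9,14],[0,0,0]],[255,[3.7,-1.9,16],[0,0,0]],[255,[3.7,-1.9,16],[0,0,0]]]}}

```text
clock: 20.48
eef_pos: [540.3, 12.4, 20.7]
tcp_rot: [-3.14, 0.009, 0.144]
contact_force: [-0.8, 0.2, -0.8]
opening: 0.003
```

```bash
python3 - <<'E'
from h import *
x,y=st(541,-34)
mv(x,y,26,.142)
E
```

```text
at [540.3  12.4  20.7] yaw 0.1435 F [-0.8  0.2 -0.8] t 20.48 open 0.003 -> d [0.44, -3.01, -0.53] rv [-0.001, 0.009, 0.002]
```

Call:
{"op": "play_rows", "data": {"rows": [[255,[0.2,-0.3,-0.3],[0,0,0]],[255,[0.2,-0.6,-0.3],[0,0,0]],[255,[0.2,-0.9,-0.3],[0,0,0]],[255,[0.2,-1.2,-0.3],[0,0,0]],[255,[0.2,-1.5,-0.3],[0,0,0]],[255,[0.2,-1.8,-0.3],[0,0,0]],[255,[0.2,-2.1,-0.3],[0,0,0]],[255,[0.2,-2.3,-0.3],[0,0,0]],[255,[0.2,-2.5,-0.3],[0,0,0]],[255,[0.2,-2.5,-0.3],[0,0,0]]]}}

```text
clock: 21.32
eef_pos: [542.3, 36.7, 29.3]
tcp_rot: [-3.141, 0.0, 0.143]
contact_force: [-0.2, -0.2, 0.4]
opening: 0.004
```

Call:
{"op": "play_rows", "data": {"rows": [[255,[0,-0.15,0],[0,0,0]],[255,[0,-0.3,0],[0,0,0]],[255,[0,-0.3,0],[0,0,0]]]}}

```text
clock: 21.57
eef_pos: [541.9, 39.5, 29.2]
tcp_rot: [-3.142, 0.0, 0.143]
contact_force: [0.6, -0.8, 0.5]
opening: -0.003
```

Call:
{"op": "play_rows", "data": {"rows": [[255,[0,-0.15,0],[0,0,0]],[255,[0,-0.3,0],[0,0,0]],[255,[0,-0.3,0],[0,0,0]]]}}

```text
clock: 21.82
eef_pos: [541.5, 42.5, 29.2]
tcp_rot: [-3.141, 0.0, 0.143]
contact_force: [0.6, -1.0, -1.0]
opening: -0.004
```

Call:
{"op": "play_rows", "data": {"rows": [[255,[0,-0.1,0],[0,0,0]],[255,[0,-0.2,0],[0,0,0]],[255,[0,-0.2,0],[0,0,0]]]}}

```text
clock: 22.07
eef_pos: [541.2, 44.4, 29.2]
tcp_rot: [-3.142, 0.0, 0.143]
contact_force: [-0.2, 0.3, 0.3]
opening: -0.004
```

Call:
{"op": "play_rows", "data": {"rows": [[255,[0,-0.1,0],[0,0,0]],[255,[0,-0.2,0],[0,0,0]],[255,[0,-0.2,0],[0,0,0]]]}}

```text
clock: 22.32
eef_pos: [541.2, 44.9, 29.3]
tcp_rot: [3.14, -0.0, 0.144]
contact_force: [1.0, -11.3, 0.6]
opening: 0.002
```

Call:
{"op": "play_rows", "data": {"rows": [[255,[0,-0.1,0],[0,0,0]],[255,[0,-0.15,0],[0,0,0]],[255,[0,-0.15,0],[0,0,0]]]}}

```text
clock: 22.57
eef_pos: [541.2, 45.2, 29.4]
tcp_rot: [3.138, -0.0, 0.144]
contact_force: [2.6, -19.4, 0.9]
opening: -0.001
```

It's firm against the wall. I'll back off and lift, then check.

Call:
{"op": "play_rows", "data": {"rows": [[255,[0,0.5,0],[0,0,0]],[255,[0,1.2,-1],[0,0,0]],[255,[0,1.2,-4],[0,0,0]],[255,[0,1.2,-8],[0,0,0]],[200,[-2,1.2,-12],[0,0,0]],[100,[-4,1.2,-16],[0,0,0]],[0,[-4,1.2,-18],[0,0,0]],[0,[-4,1.2,-18],[0,0,0]],[0,[-4,1.2,-18],[0,0,0]]]}}

```text
clock: 23.32
eef_pos: [503.8, 30.2, 211.6]
tcp_rot: [3.142, -0.005, 0.143]
contact_force: [0.3, -1.1, -0.3]
opening: 0.709
```

```bash
python3 - <<'E'
from h import *
p,d,c=snap('wrist','wr9');drawer('wr9')
p,d,c=snap('top','top9')
near(c,d,625,259); near(c,d,397,284)
mv(625,259,130,1.571)
E
```

```text
obj 4742 [276. 167.] c(s,t) [539.6  -4.8] [ 27.5 103.5] 90.0 z 45.7 s [487.9 591.4] t [-18.5   9. ]
left [ 8.1 18. ] 1433
right [-170.1 -163.4] 1274
back s [588.6 599.8]
near 523 [625.3 258.8] [ 33.2 105.8] 0.5 30.2
near 508 [377.3 308.8] [ 29.8 105.6] 0.4 30.5
at [502.6  30.1 209. ] yaw 0.1428 F [-0.7 -0.1 -1.1] t 23.42 open 0.874 -> d [15.37, -20.91, 7.9] rv [-0.0, 0.0, -1.428]
```

View pics/wr9.png

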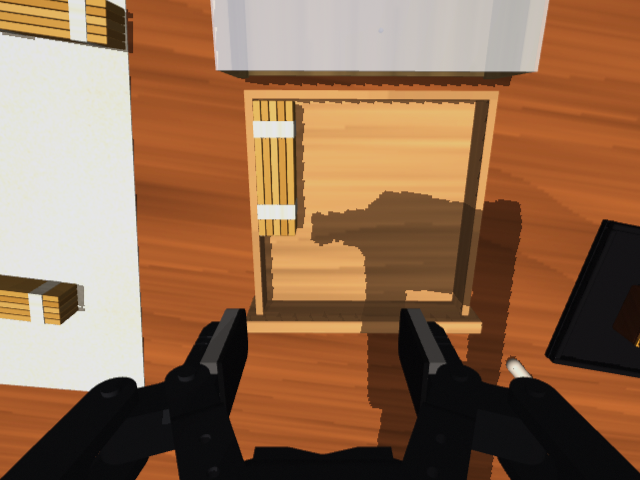

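Bundle 1 is well placed. The top view shows that the far-left bundle has been knocked, from (397,284) to (377,309). I'll fetch B next.

Call:
{"op": "play_rows", "data": {"rows": [[0,[1.3,-1.8,0],[0,0,-0.12]],[0,[2.6,-3.6,0],[0,0,-0.24]],[0,[3.9,-5.4,0],[0,0,-0.36]],[0,[5.2,-7.2,0],[0,0,-0.48]],[0,[6.5,-9,0],[0,0,-0.6]],[0,[8,-11,0],[0,0,-0.72]],[0,[9.5,-13,0],[0,0,-0.84]],[0,[11,-15,0],[0,0,-0.96]],[0,[12.5,-17,0],[0,0,-1.08]],[0,[14,-19,0],[0,0,-1.2]],[0,[15.3,-20.8,2],[0,0,-1.32]],[0,[15.3,-20.9,5],[0,0,-1.428]]]}}

```text
clock: 24.42
eef_pos: [627.7, 262.9, 159.4]
tcp_rot: [3.137, -0.003, 1.578]
contact_force: [0.8, -0.4, 0.1]
opening: 1.0
```

Call:
{"op": "play_rows", "data": {"rows": [[0,[0,0,2.5],[0,0,0]],[0,[0,0,2.5],[0,0,0]],[0,[0,0,2.5],[0,0,0]]]}}

```text
clock: 24.67
eef_pos: [622.9, 258.2, 131.4]
tcp_rot: [-3.136, 0.002, 1.57]
contact_force: [0.2, -0.6, 0.8]
opening: 0.997
```

```bash
python3 - <<'E'
from h import *
p,d,c=snap('wrist','wr10');near(c,d,625,259)
mv(625,259,6,1.571)
E
```

```text
near 6904 [623.3 260.8] [ 30.4 105.5] 0.4 29.7
at [624.3 258.6 133.5] yaw 1.5699 F [ 0.2  0.3 -0.2] t 24.72 open 1.001 -> d [0.05, 0.1, 12.75] rv [-0.002, 0.001, -0.001]
```

Call:
{"op": "play_rows", "data": {"rows": [[0,[0,0,3],[0,0,0]],[0,[0,0,6],[0,0,0]],[0,[0,0,9],[0,0,0]],[0,[0,0,11.5],[0,0,0]],[0,[0,0,12.6],[0,0,0]],[0,[0,0,12.6],[0,0,0]],[0,[0,0,12.6],[0,0,0]],[255,[0,0,12.6],[0,0,0]],[255,[0,0,12.6],[0,0,0]],[255,[0,0,12.6],[0,0,0]],[255,[0,0,12.6],[0,0,0]],[255,[0,0,12.6],[0,0,0]]], "squeeze": 50}}

```text
clock: 25.72
eef_pos: [625.2, 259.1, 9.4]
tcp_rot: [3.14, -0.001, 1.571]
contact_force: [0.5, -0.6, -0.9]
opening: 0.339
```

Call:
{"op": "play_rows", "data": {"rows": [[255,[0,0,0],[0,0,0]],[255,[0,0,0],[0,0,0]],[255,[0,0,0],[0,0,0]],[255,[0,0,-2],[0,0,0]],[255,[0,0,-5],[0,0,0]],[255,[0,0,-9],[0,0,0]],[255,[0,0,-12],[0,0,0]],[255,[0,0,-12],[0,0,0]]]}}

```text
clock: 26.38
eef_pos: [628.2, 260.3, 135.4]
tcp_rot: [3.132, -0.004, 1.571]
contact_force: [2.0, 0.9, -1.1]
opening: 0.337
```

```bash
python3 - <<'E'
from h import *
x,y=st(530,-57)
mv(x,y,130,.142)
E
```

```text
at [628.2 260.3 135.4] yaw 1.5708 F [ 2.   0.9 -1.1] t 26.38 open 0.337 -> d [-24.18, -9.55, 0.36] rv [0.005, -0.01, 1.429]
```

Call:
{"op": "play_rows", "data": {"rows": [[255,[-2,-0.8,0],[0,0,0.12]],[255,[-4,-1.6,0],[0,0,0.24]],[255,[-6,-2.4,0],[0,0,0.36]],[255,[-8,-3.2,0],[0,0,0.48]],[255,[-10,-4,0],[0,0,0.6]],[255,[-12,-4.8,0],[0,0,0.72]],[255,[-14,-5.6,0],[0,0,0.84]],[255,[-16,-6.4,0],[0,0,0.96]],[255,[-18,-7.2,0],[0,0,1.08]],[255,[-20,-8,0],[0,0,1.2]],[255,[-22,-8.8,0],[0,0,1.32]],[255,[-24,-9.5,0],[0,0,1.429]]]}}

```text
clock: 27.38
eef_pos: [528.7, 17.9, 127.9]
tcp_rot: [-3.142, 0.001, 0.136]
contact_force: [-0.2, 0.6, -1.5]
opening: 0.337
```

Call:
{"op": "play_rows", "data": {"rows": [[255,[0,0,0],[0,0,0]],[255,[0,0,0],[0,0,0]],[255,[0,0,0],[0,0,0]],[255,[0,0,0],[0,0,0]]]}}

```text
clock: 27.72
eef_pos: [530.0, 19.4, 128.2]
tcp_rot: [-3.141, -0.0, 0.144]
contact_force: [-1.0, -0.1, -0.3]
opening: 0.341
```

```bash
python3 - <<'E'
from h import *
p,d,c=snap('wrist','wr11')
x,y=st(530,-57)
mv(x,y,27,.142)
E
```

```text
at [529.9  19.5 128.2] yaw 0.1436 F [-1.1 -0.8 -1. ] t 27.77 open 0.335 -> d [0.26, 0.14, 10.12] rv [-0.0, -0.0, 0.002]
```

View pics/wr11.png

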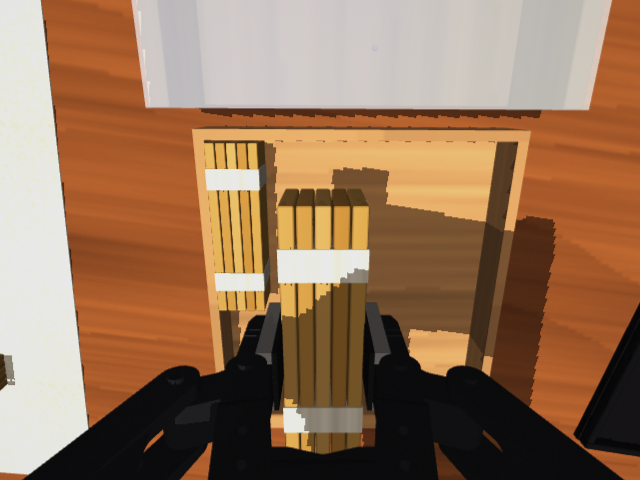

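Call:
{"op": "play_rows", "data": {"rows": [[255,[0.2,0.15,3],[0,0,0]],[255,[0.2,0.15,6],[0,0,0]],[255,[0.2,0.15,8],[0,0,0]],[255,[0.2,0.15,9.5],[0,0,0]],[255,[0.2,0.15,10.1],[0,0,0]],[255,[0.2,0.15,10.1],[0,0,0]],[255,[0.4,0.15,10.1],[0,0,0]],[255,[0.6,0.15,10.1],[0,0,0]],[255,[0.8,0.15,10.1],[0,0,0]],[255,[0.9,0.15,10.1],[0,0,0]],[255,[0.9,0.15,10.1],[0,0,0]]]}}

```text
clock: 28.68
eef_pos: [539.4, 18.7, 27.7]
tcp_rot: [3.141, -0.001, 0.142]
contact_force: [-0.4, -0.4, -0.4]
opening: 0.338
```

Call:
{"op": "play_rows", "data": {"rows": [[255,[0.1,0,0],[0,0,0]],[255,[0.2,0,0],[0,0,0]],[255,[0.2,0,0],[0,0,0]]]}}

```text
clock: 28.93
eef_pos: [540.9, 18.9, 27.4]
tcp_rot: [3.142, -0.0, 0.142]
contact_force: [0.6, 0.6, -1.3]
opening: 0.34
```

Call:
{"op": "play_rows", "data": {"rows": [[255,[0.1,0,0],[0,0,0]],[255,[0.2,0,0],[0,0,0]],[255,[0.2,0,0],[0,0,0]]]}}

```text
clock: 29.18
eef_pos: [542.3, 19.1, 27.2]
tcp_rot: [-3.141, 0.001, 0.142]
contact_force: [0.2, -0.7, -0.4]
opening: 0.337
```

Call:
{"op": "play_rows", "data": {"rows": [[255,[0.1,0,0],[0,0,0]],[255,[0.15,0,0],[0,0,0]],[255,[0.15,0,0],[0,0,0]]]}}

```text
clock: 29.43
eef_pos: [543.7, 19.3, 27.1]
tcp_rot: [-3.142, 0.001, 0.142]
contact_force: [-3.4, -0.5, -1.4]
opening: 0.338
```

Call:
{"op": "play_rows", "data": {"rows": [[255,[0.05,0,0.1],[0,0,0]],[255,[0.05,0,0.2],[0,0,0]],[255,[0.05,0,0.2],[0,0,0]],[150,[0,0,0.2],[0,0,0]],[130,[0,0,0.2],[0,0,0]],[130,[0,0,0.2],[0,0,0]],[130,[0,0,0.2],[0,0,0]],[130,[0,0,-2],[0,0,0]],[130,[0,0,-5],[0,0,0]],[130,[0,0,-8],[0,0,0]],[200,[0,0,-10],[0,0,0]],[255,[0,2,-10],[0,0,0]]]}}

```text
clock: 30.43
eef_pos: [549.7, 1.4, 131.7]
tcp_rot: [3.141, -0.007, 0.143]
contact_force: [0.4, -0.1, -0.2]
opening: 0.221
```

Call:
{"op": "play_rows", "data": {"rows": [[255,[-1,1,-3],[0,0,0]],[255,[-4,1.2,-6],[0,0,0]],[255,[-4,1.2,-6],[0,0,0]],[255,[-4,1.2,-6],[0,0,0]]]}}

```text
clock: 30.77
eef_pos: [509.4, -18.3, 189.0]
tcp_rot: [3.141, -0.004, 0.141]
contact_force: [1.3, 0.4, -0.3]
opening: 0.003
```

```bash
python3 - <<'E'
from h import *
p,d,c=snap('wrist','wr12');drawer('wr12')
x,y=st(541,-96)
mv(x,y,28,.142)
E
```

```text
obj 5753 [206. 169.] c(s,t) [539.7  -4.9] [ 27.8 104.1] 89.9 z 45.8 s [487.6 591.7] t [-18.9   9. ]
obj 5969 [278. 168.] c(s,t) [540.2 -57.1] [ 30.6 103. ] 89.9 z 45.8 s [488.7 591.7] t [-72.4 -41.7]
left [ 8.1 18. ] 1622
right [-170.  -163.6] 1315
back s [588.3 600. ]
at [509.5 -18.  187.8] yaw 0.1413 F [ 0.3  0.2 -0.3] t 30.82 open 0.003 -> d [3.88, 0.6, 15.99] rv [0.0, -0.002, -0.001]
```

View pics/wr12.png

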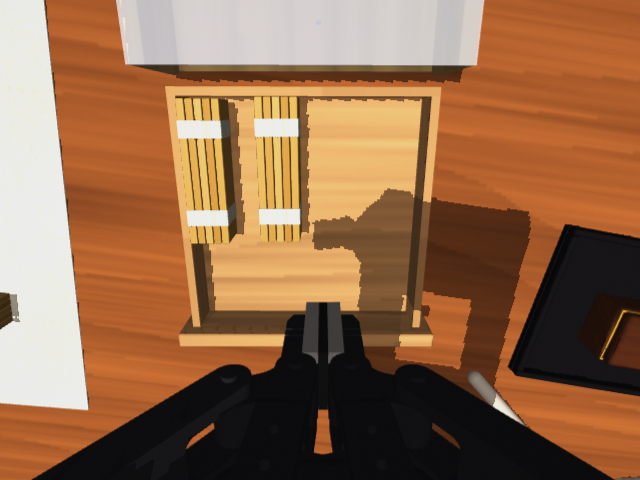

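Bundle 2 is square and flush at the back. Now to push it left.

Call:
{"op": "play_rows", "data": {"rows": [[255,[1.9,0.3,2],[0,0,0]],[255,[3.8,0.6,5],[0,0,0]],[255,[3.8,0.6,8],[0,0,0]],[255,[3.8,0.6,11],[0,0,0]],[255,[3.8,0.6,14],[0,0,0]],[255,[3.8,0.6,15.6],[0,0,0]],[255,[3.8,0.6,15.6],[0,0,0]],[255,[3.8,0.6,15.6],[0,0,0]]]}}

```text
clock: 31.48
eef_pos: [546.7, -18.2, 29.5]
tcp_rot: [-3.141, 0.003, 0.142]
contact_force: [0.6, 0.3, -0.3]
opening: -0.002
```

Call:
{"op": "play_rows", "data": {"rows": [[255,[0,-0.3,0],[0,0,0]],[255,[0,-0.6,0],[0,0,0]],[255,[0,-0.9,0],[0,0,0]],[255,[0,-1.2,0],[0,0,0]],[255,[0,-1.5,0],[0,0,0]],[255,[0,-1.8,0],[0,0,0]],[255,[0,-2.1,0],[0,0,0]],[255,[0,-2.4,0],[0,0,0]],[255,[0,-2.7,0],[0,0,0]],[255,[0,-2.9,0],[0,0,0]],[255,[0,-2.9,0],[0,0,0]]]}}

```text
clock: 32.4
eef_pos: [543.3, 10.6, 31.2]
tcp_rot: [-3.141, 0.0, 0.142]
contact_force: [-0.2, 0.3, 0.6]
opening: 0.004
```

```bash
python3 - <<'E'
from h import *
x,y=st(541,-62.5)
mv(x,y,28,.142)
E
```

```text
at [543.3  10.6  31.2] yaw 0.1421 F [-0.2  0.3  0.6] t 32.4 open 0.004 -> d [0.16, -0.38, 0.32] rv [-0.0, 0.0, 0.0]
```

Call:
{"op": "play_rows", "data": {"rows": [[255,[0,-0.1,0],[0,0,0]],[255,[0,-0.2,0],[0,0,0]],[255,[0,-0.3,0],[0,0,0]],[255,[0,-0.3,0],[0,0,0]]]}}

```text
clock: 32.73
eef_pos: [543.0, 13.2, 31.2]
tcp_rot: [-3.142, 0.0, 0.142]
contact_force: [0.5, -0.3, 1.9]
opening: 0.0
```

Call:
{"op": "play_rows", "data": {"rows": [[255,[0,-0.1,0],[0,0,0]],[255,[0,-0.2,0],[0,0,0]],[255,[0,-0.2,0],[0,0,0]]]}}

```text
clock: 32.98
eef_pos: [542.8, 14.7, 31.3]
tcp_rot: [3.141, 0.0, 0.142]
contact_force: [0.7, -4.1, 0.5]
opening: 0.003
```

Call:
{"op": "play_rows", "data": {"rows": [[255,[0,-0.1,0],[0,0,0]],[255,[0,-0.15,0],[0,0,0]],[255,[0,-0.2,0],[0,0,0]],[255,[0,-0.2,0],[0,0,0]]]}}

```text
clock: 33.32
eef_pos: [542.8, 15.1, 31.4]
tcp_rot: [3.139, -0.0, 0.143]
contact_force: [1.8, -15.5, 0.8]
opening: -0.002
```

Call:
{"op": "play_rows", "data": {"rows": [[255,[0,0.5,0],[0,0,0]],[255,[0,1.2,-1],[0,0,0]],[255,[0,1.2,-4],[0,0,0]],[255,[0,1.2,-8],[0,0,0]],[200,[-2,1.2,-12],[0,0,0]],[100,[-4,1.2,-16],[0,0,0]],[0,[-4,1.2,-18],[0,0,0]],[0,[-4,1.2,-18],[0,0,0]],[0,[-4,1.2,-18],[0,0,0]]]}}

```text
clock: 34.07
eef_pos: [505.5, -0.5, 213.6]
tcp_rot: [3.141, -0.004, 0.142]
contact_force: [-0.4, 0.1, -0.3]
opening: 0.712
```

```bash
python3 - <<'E'
from h import *
p,d,c=snap('wrist','wr13');drawer('wr13')
p,d,c=snap('top','top13')
for o in bundles(p,d,c): print(*o)
mv(377,309,150,1.571)
E
```

```text
obj 9838 [256. 163.] c(s,t) [539.8 -19.7] [ 57.5 103.6] 89.9 z 45.8 s [488.  591.6] t [-48.5   9. ]
left [ 8.2 18. ] 1406
right [-170.1 -163.5] 1173
back s [588.  599.9]
[409. 134.] 6000 [ 861.1 -240.3] [202.  221.6] 5.8 39.5
[209. 124.] 316 [877.6 298.1] [161.4  47.6] 89.5 42.9
[ 69. 216.] 791 [613.4 645.5] [157.6 312.3] 50.7 40.8
[488. 218.] 790 [ 650.6 -463.7] [111.1 178.7] 86.1 55.2
[516. 190.] 125 [ 705.  -507.1] [39.  72.3] 74.4 58.2
[157. 203.] 400 [666.5 413.5] [88.  88.4] 78.1 25.6
[111. 238.] 169 [567.7 514.3] [28.8 63. ] 59.7 41.5
[129. 248.] 155 [547.2 479. ] [29.4 70.1] 59.8 40.8
[559. 301.] 725 [ 423.3 -600.9] [  8.6 258.5] 89.9 41.2
[610. 252.] 169 [ 546.4 -734.5] [164.8  11. ] 86.4 39.0
[300. 265.] 248 [507.4  40.4] [45.1 40.4] 0.8 46.1
[437. 290.] 436 [ 446.  -297.8] [48.2 49.9] 87.0 50.1
[513. 312.] 218 [ 395.4 -491.2] [68.4 39.3] 0.7 47.7
[192. 316.] 511 [377.5 309.5] [ 29.3 105.8] 1.0 30.3
[ 44. 346.] 290 [303.7 669.1] [98.3 44.7] 3.1 41.7
at [ 5.043e+02 -4.000e-01  2.110e+02] yaw 0.1417 F [-0.1 -0.4 -0.5] t 34.17 open 0.872 -> d [-8.23, -32.43, 6.11] rv [-0.001, 0.0, -1.429]
```

View pics/top13.png

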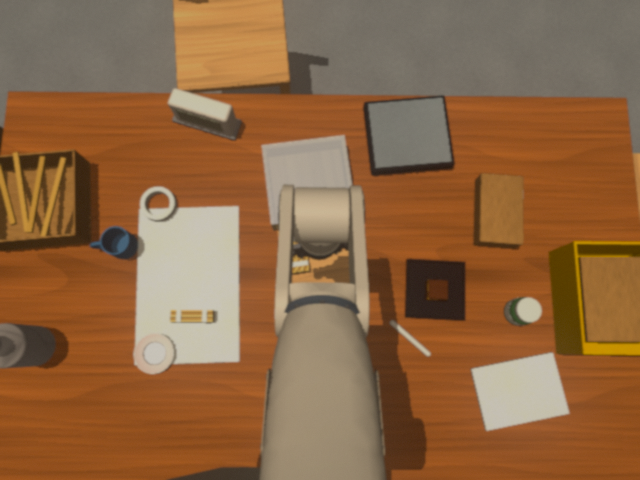

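View pics/wr13.png

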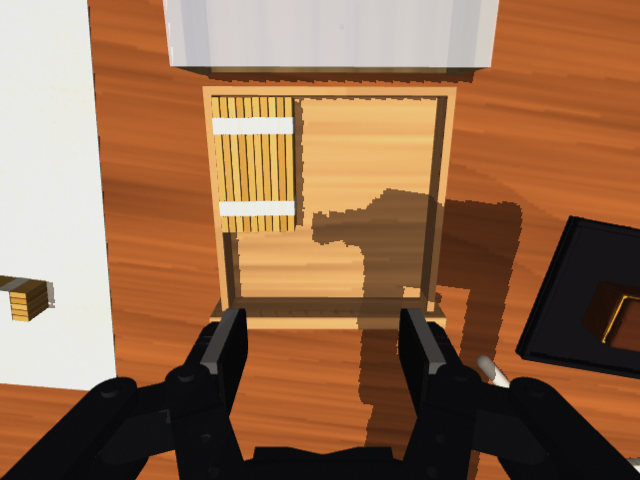

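The row of two is tight: right edge at t=-48.5 and far ends level. Now bundle C at (377.5,309.5).

Call:
{"op": "play_rows", "data": {"rows": [[0,[-0.7,-2.7,0],[0,0,-0.12]],[0,[-1.4,-5.4,0],[0,0,-0.24]],[0,[-2.1,-8.1,0],[0,0,-0.36]],[0,[-2.8,-10.8,0],[0,0,-0.48]],[0,[-3.5,-13.5,0],[0,0,-0.6]],[0,[-4.2,-16.2,0],[0,0,-0.72]],[0,[-4.9,-18.9,0],[0,0,-0.84]],[0,[-5.6,-21.6,0],[0,0,-0.96]],[0,[-6.3,-24.3,0],[0,0,-1.08]],[0,[-7,-27,0],[0,0,-1.2]],[0,[-7.7,-30,2],[0,0,-1.32]],[0,[-8.2,-32.4,5],[0,0,-1.429]]]}}

```text
clock: 35.17
eef_pos: [377.8, 311.4, 161.5]
tcp_rot: [3.139, -0.002, 1.577]
contact_force: [0.5, -0.2, 0.2]
opening: 0.993
```

Call:
{"op": "play_rows", "data": {"rows": [[0,[0,0,2.5],[0,0,0]],[0,[0,0,2.5],[0,0,0]],[0,[0,0,2.5],[0,0,0]]]}}

```text
clock: 35.42
eef_pos: [376.1, 307.7, 134.4]
tcp_rot: [-3.137, 0.004, 1.571]
contact_force: [-0.3, -0.3, -0.1]
opening: 1.0
```

```bash
python3 - <<'E'
from h import *
p,d,c=snap('wrist','wr14');near(c,d,377,309)
mv(377.5,309,6.5,1.571)
E
```

```text
near 6717 [376.1 311.4] [ 30.4 105. ] 0.4 29.7
at [377.3 308.2 135.8] yaw 1.57 F [ 0.9 -0.4  0. ] t 35.47 open 0.997 -> d [0.11, 0.05, 12.93] rv [-0.002, 0.002, -0.001]
```

View pics/wr14.png

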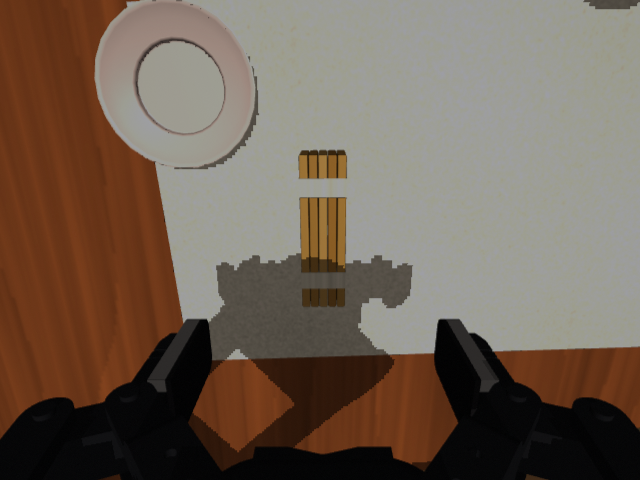

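Call:
{"op": "play_rows", "data": {"rows": [[0,[0.2,0,3],[0,0,0]],[0,[0.2,0,6],[0,0,0]],[0,[0.2,0,9],[0,0,0]],[0,[0.2,0,11.5],[0,0,0]],[0,[0.2,0,12.8],[0,0,0]],[0,[0.2,0,12.8],[0,0,0]],[0,[0.2,0,12.8],[0,0,0]],[255,[0.2,0,12.8],[0,0,0]],[255,[0.2,0,12.8],[0,0,0]],[255,[0.2,0,12.8],[0,0,0]],[255,[0.2,0,12.8],[0,0,0]],[255,[0.2,0,12.8],[0,0,0]]], "squeeze": 50}}

```text
clock: 36.47
eef_pos: [378.0, 311.1, 9.2]
tcp_rot: [3.141, -0.001, 1.571]
contact_force: [-0.1, -0.9, 12.1]
opening: 0.341
```

Call:
{"op": "play_rows", "data": {"rows": [[255,[0,0,0],[0,0,0]],[255,[0,0,0],[0,0,0]],[255,[0,0,0],[0,0,0]],[255,[0,0,-2],[0,0,0]],[255,[0,0,-5],[0,0,0]],[255,[0,0,-9],[0,0,0]],[255,[0,0,-12],[0,0,0]],[255,[0,0,-12],[0,0,0]]]}}

```text
clock: 37.13
eef_pos: [380.2, 313.0, 133.9]
tcp_rot: [3.135, -0.006, 1.571]
contact_force: [1.4, 1.4, -1.1]
opening: 0.342
```

```bash
python3 - <<'E'
from h import *
x,y=st(530,-87)
mv(x,y,130,.142)
E
```

```text
at [380.2 313.  133.9] yaw 1.5709 F [ 1.4  1.4 -1.1] t 37.13 open 0.342 -> d [-32.42, 15.67, 0.31] rv [0.002, -0.01, 1.429]
```

Call:
{"op": "play_rows", "data": {"rows": [[255,[-2.7,1.3,0],[0,0,0.12]],[255,[-5.4,2.6,0],[0,0,0.24]],[255,[-8.1,3.9,0],[0,0,0.36]],[255,[-10.8,5.2,0],[0,0,0.48]],[255,[-13.5,6.5,0],[0,0,0.6]],[255,[-16.2,7.8,0],[0,0,0.72]],[255,[-18.9,9.1,0],[0,0,0.84]],[255,[-21.6,10.4,0],[0,0,0.96]],[255,[-24.3,11.7,0],[0,0,1.08]],[255,[-27,13,0],[0,0,1.2]],[255,[-29.7,14.4,0],[0,0,1.32]],[255,[-32.3,15.7,0],[0,0,1.429]]]}}

```text
clock: 38.13
eef_pos: [534.7, -13.8, 127.7]
tcp_rot: [-3.141, 0.001, 0.136]
contact_force: [1.3, 0.2, -1.4]
opening: 0.338
```

Call:
{"op": "play_rows", "data": {"rows": [[255,[0,0,0],[0,0,0]],[255,[0,0,0],[0,0,0]],[255,[0,0,0],[0,0,0]],[255,[0,0,0],[0,0,0]]]}}

```text
clock: 38.47
eef_pos: [533.7, -11.5, 127.9]
tcp_rot: [-3.141, 0.001, 0.144]
contact_force: [0.1, 1.5, -0.7]
opening: 0.339
```

```bash
python3 - <<'E'
from h import *
p,d,c=snap('wrist','wr15')
x,y=st(530,-87)
mv(x,y,27.5,.142)
E
```

```text
at [533.9 -11.4 128. ] yaw 0.1437 F [-0.3  0.4 -0.1] t 38.52 open 0.341 -> d [0.32, 0.03, 10.05] rv [-0.0, 0.001, 0.002]
```

View pics/wr15.png

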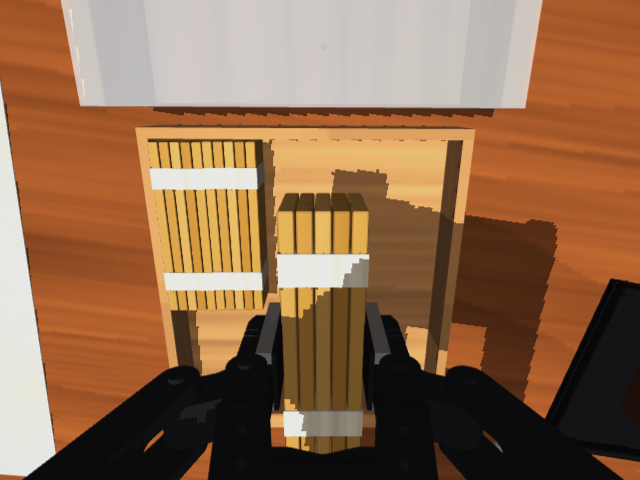

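Call:
{"op": "play_rows", "data": {"rows": [[255,[0.3,0.1,3],[0,0,0]],[255,[0.3,0.1,6],[0,0,0]],[255,[0.3,0.1,8],[0,0,0]],[255,[0.3,0.1,9.5],[0,0,0]],[255,[0.3,0.1,10],[0,0,0]],[255,[0.3,0.1,10],[0,0,0]],[255,[0.5,0.1,10],[0,0,0]],[255,[0.7,0.1,10],[0,0,0]],[255,[0.9,0.1,10],[0,0,0]],[255,[1.1,0.1,10],[0,0,0]],[255,[1.1,0.1,10],[0,0,0]]]}}

```text
clock: 39.43
eef_pos: [546.7, -11.7, 29.1]
tcp_rot: [3.141, -0.002, 0.142]
contact_force: [-0.0, 0.5, -1.2]
opening: 0.341
```

Call:
{"op": "play_rows", "data": {"rows": [[255,[0.1,0,0],[0,0,0]],[255,[0.2,0,0],[0,0,0]],[255,[0.2,0,0],[0,0,0]]]}}

```text
clock: 39.68
eef_pos: [547.8, -11.5, 28.4]
tcp_rot: [3.142, -0.0, 0.142]
contact_force: [-0.5, -0.4, -0.6]
opening: 0.343
```

Call:
{"op": "play_rows", "data": {"rows": [[255,[0.1,0,0],[0,0,0]],[255,[0.15,0,0],[0,0,0]],[255,[0.15,0,0],[0,0,0]]]}}

```text
clock: 39.93
eef_pos: [548.4, -11.2, 28.1]
tcp_rot: [-3.141, 0.001, 0.142]
contact_force: [-2.4, -0.5, 0.4]
opening: 0.338
```

```bash
python3 - <<'E'
from h import *
x,y=st(541,-87)
mv(x,y,27.5,.142)
E
```

```text
at [548.4 -11.2  28.1] yaw 0.1418 F [-2.4 -0.5  0.4] t 39.93 open 0.338 -> d [-0.03, -0.17, 0.06] rv [-0.0, 0.001, -0.0]
```

Call:
{"op": "play_rows", "data": {"rows": [[255,[0.1,0,0.1],[0,0,0]],[255,[0.15,0,0.2],[0,0,0]],[255,[0.15,0,0.3],[0,0,0]],[150,[0.15,0,0.3],[0,0,0]],[130,[0.15,0,0.3],[0,0,0]],[130,[0.15,0,0.3],[0,0,0]],[130,[0.15,0,0.3],[0,0,0]],[130,[0,0,-2],[0,0,0]],[130,[0,0,-5],[0,0,0]],[130,[0,0,-8],[0,0,0]],[200,[0,0,-10],[0,0,0]],[255,[0,2,-10],[0,0,0]]]}}

```text
clock: 40.93
eef_pos: [554.5, -29.3, 132.8]
tcp_rot: [3.141, -0.007, 0.143]
contact_force: [1.3, 0.3, -0.1]
opening: 0.215
```

Call:
{"op": "play_rows", "data": {"rows": [[255,[-1,1,-3],[0,0,0]],[255,[-4,1.2,-6],[0,0,0]],[255,[-4,1.2,-6],[0,0,0]],[255,[-4,1.2,-6],[0,0,0]]]}}

```text
clock: 41.27
eef_pos: [514.4, -48.9, 190.0]
tcp_rot: [3.141, -0.004, 0.141]
contact_force: [-0.7, 0.3, -0.2]
opening: -0.002
```

```bash
python3 - <<'E'
from h import *
p,d,c=snap('wrist','wr16');drawer('wr16')
x,y=st(541,-126)
mv(x,y,28,.142)
E
```

```text
obj 11670 [184. 170.] c(s,t) [539.5 -19.9] [104.2  57.7] 0.0 z 45.8 s [487.4 591.7] t [-48.8   9. ]
obj 5923 [278. 169.] c(s,t) [540.3 -88. ] [ 30.6 102.6] 90.0 z 45.8 s [489.  591.6] t [-103.3  -72.7]
left [ 8.2 18.1] 1592
right [-170.  -163.7] 1204
back s [588.2 600. ]
at [514.5 -48.6 188.9] yaw 0.1413 F [ 0.5  0.7 -0.1] t 41.32 open -0.003 -> d [3.82, 0.5, 16.1] rv [0.0, -0.002, -0.001]
```

View pics/wr16.png

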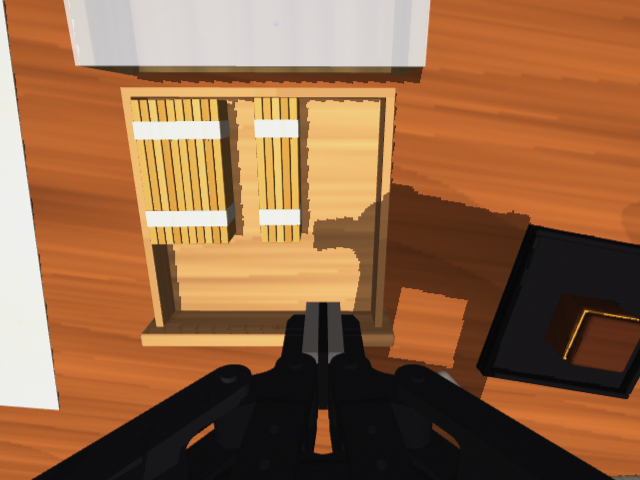

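Call:
{"op": "play_rows", "data": {"rows": [[255,[1.9,0.3,2],[0,0,0]],[255,[3.7,0.5,5],[0,0,0]],[255,[3.7,0.5,8],[0,0,0]],[255,[3.7,0.5,11],[0,0,0]],[255,[3.7,0.5,14],[0,0,0]],[255,[3.7,0.5,15.8],[0,0,0]],[255,[3.7,0.5,15.8],[0,0,0]],[255,[3.7,0.5,15.8],[0,0,0]]]}}

```text
clock: 41.98
eef_pos: [550.5, -47.8, 28.5]
tcp_rot: [-3.141, 0.004, 0.142]
contact_force: [-0.2, 0.2, 0.5]
opening: 0.005
```

Call:
{"op": "play_rows", "data": {"rows": [[255,[0,-0.3,0],[0,0,0]],[255,[0,-0.6,0],[0,0,0]],[255,[0,-0.9,0],[0,0,0]],[255,[0,-1.2,0],[0,0,0]],[255,[0,-1.5,0],[0,0,0]],[255,[0,-1.8,0],[0,0,0]],[255,[0,-2.1,0],[0,0,0]],[255,[0,-2.4,0],[0,0,0]],[255,[0,-2.7,0],[0,0,0]],[255,[0,-2.9,0],[0,0,0]],[255,[0,-2.9,0],[0,0,0]]]}}

```text
clock: 42.9
eef_pos: [547.1, -19.1, 30.2]
tcp_rot: [-3.141, 0.0, 0.142]
contact_force: [-0.9, -0.3, 0.2]
opening: -0.002
```

```bash
python3 - <<'E'
from h import *
x,y=st(541,-92.5)
mv(x,y,28,.142)
E
```

```text
at [547.1 -19.1  30.2] yaw 0.142 F [-0.9 -0.3  0.2] t 42.9 open -0.002 -> d [0.21, -0.38, 0.22] rv [-0.0, 0.0, 0.0]
```

Call:
{"op": "play_rows", "data": {"rows": [[255,[0,-0.1,0],[0,0,0]],[255,[0,-0.2,0],[0,0,0]],[255,[0,-0.3,0],[0,0,0]],[255,[0,-0.4,0],[0,0,0]],[255,[0,-0.4,0],[0,0,0]]]}}

```text
clock: 43.32
eef_pos: [546.6, -15.5, 30.2]
tcp_rot: [-3.142, 0.0, 0.142]
contact_force: [1.4, 0.2, -0.2]
opening: 0.003
```

Call:
{"op": "play_rows", "data": {"rows": [[255,[0,-0.1,0],[0,0,0]],[255,[0,-0.2,0],[0,0,0]],[255,[0,-0.2,0],[0,0,0]]]}}

```text
clock: 43.57
eef_pos: [546.5, -14.9, 30.3]
tcp_rot: [3.14, 0.0, 0.143]
contact_force: [0.2, -9.7, -0.5]
opening: -0.005
```

Call:
{"op": "play_rows", "data": {"rows": [[255,[0,-0.1,0],[0,0,0]],[255,[0,-0.15,0],[0,0,0]],[255,[0,-0.15,0],[0,0,0]]]}}

```text
clock: 43.82
eef_pos: [546.5, -14.6, 30.4]
tcp_rot: [3.138, -0.0, 0.143]
contact_force: [0.1, -18.8, -0.8]
opening: -0.003
```

Call:
{"op": "play_rows", "data": {"rows": [[255,[0,0.5,0],[0,0,0]],[255,[0,1.2,-1],[0,0,0]],[255,[0,1.2,-4],[0,0,0]],[255,[0,1.2,-8],[0,0,0]],[255,[-3,1.2,-12],[0,0,0]],[255,[-6,1.2,-16],[0,0,0]],[255,[-6,1.2,-17],[0,0,0]],[255,[-6,1.2,-17],[0,0,0]],[255,[-6,1.2,-17],[0,0,0]]]}}

```text
clock: 44.57
eef_pos: [489.2, -32.6, 202.4]
tcp_rot: [3.141, -0.004, 0.141]
contact_force: [0.6, -0.2, -1.4]
opening: -0.001
```

```bash
python3 - <<'E'
from h import *
p,d,c=snap('wrist','wr17');drawer('wr17')
mv(*st(360,-77),150,.142)
E
```

```text
obj 17208 [233. 137.] c(s,t) [539.6 -34.8] [104.7  87.6] 0.0 z 45.8 s [487.3 592. ] t [-78.6   9. ]
left [ 8.1 18.1] 1607
right [-170.  -163.7] 1260
back s [588.3 600. ]
at [488.9 -32.5 201. ] yaw 0.1416 F [0.6 1.2 0.1] t 44.62 open -0.002 -> d [-11.95, -2.43, 5.08] rv [0.0, -0.002, -0.0]
```

View pics/wr17.png

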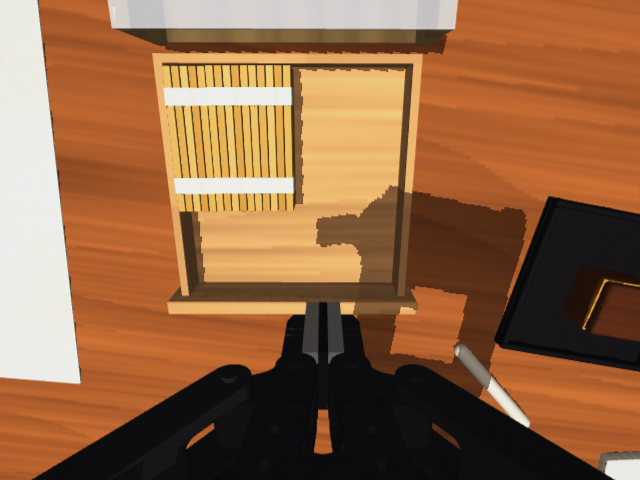

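The row of three is tight and square: total width is 90.3 mm, level at the back. Next I'll go in front of the drawer panel.

Call:
{"op": "play_rows", "data": {"rows": [[255,[-3,-0.8,0],[0,0,0]],[255,[-6,-1.6,0],[0,0,0]],[255,[-9,-2.4,1],[0,0,0]],[255,[-11.5,-2.4,3],[0,0,0]],[255,[-12,-2.4,6],[0,0,0]],[255,[-12,-2.4,9],[0,0,0]],[255,[-12,-2.4,12],[0,0,0]],[255,[-12,-2.4,15],[0,0,0]],[255,[-12,-2.4,17],[0,0,0]],[255,[-12,-2.4,17],[0,0,0]],[255,[-12,-2.4,17],[0,0,0]]]}}

```text
clock: 45.53
eef_pos: [364.9, -25.5, 29.0]
tcp_rot: [-3.14, 0.005, 0.142]
contact_force: [-0.4, -0.4, -0.4]
opening: 0.0
```

```bash
python3 - <<'E'
from h import *
p,d,c=snap('side','side18')
mv(*st(388,-76.5),30,.142)
E
```

```text
at [366.  -25.6  30. ] yaw 0.1419 F [0.3 0.1 0.1] t 45.58 open -0.001 -> d [2.93, -0.06, -0.0] rv [-0.001, 0.002, -0.0]
```

View pics/side18.png

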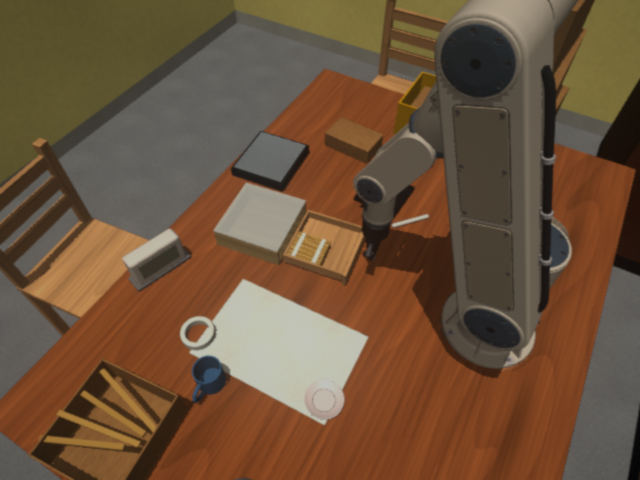

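No other bundle is on the table. Gentle approach, then push.

Call:
{"op": "play_rows", "data": {"rows": [[255,[1.2,0,0],[0,0,0]],[255,[2.2,0,0],[0,0,0]],[255,[2.6,0,0],[0,0,0]],[255,[2.8,0,0],[0,0,0]],[255,[3,0,0],[0,0,0]],[255,[3.2,0,0],[0,0,0]],[255,[3.4,0,0],[0,0,0]],[255,[3.7,0,0],[0,0,0]],[255,[4.1,0,0],[0,0,0]],[255,[4.6,0,0],[0,0,0]],[255,[5.1,0,0],[0,0,0]],[255,[5.6,0,0],[0,0,0]]]}}

```text
clock: 46.58
eef_pos: [420.7, -17.8, 30.1]
tcp_rot: [-3.141, 0.002, 0.142]
contact_force: [-5.4, -2.3, 3.8]
opening: -0.001
```

Call:
{"op": "play_rows", "data": {"rows": [[255,[0.5,0,0],[0,0,0]],[255,[1,0,0],[0,0,0]],[255,[1.5,0,0],[0,0,0]],[255,[2,0,0],[0,0,0]],[255,[2.5,0,0],[0,0,0]],[255,[3,0,0],[0,0,0]],[255,[3.5,0,0],[0,0,0]],[255,[4,0,0],[0,0,0]],[255,[4.5,0,0],[0,0,0]],[255,[5,0,0],[0,0,0]],[255,[5.5,0,0],[0,0,0]],[255,[6,0,0],[0,0,0]]]}}

```text
clock: 47.58
eef_pos: [480.1, -9.4, 30.0]
tcp_rot: [-3.141, 0.003, 0.142]
contact_force: [-5.3, -2.7, 3.9]
opening: -0.006
```

Call:
{"op": "play_rows", "data": {"rows": [[255,[0.5,0,0],[0,0,0]],[255,[1,0,0],[0,0,0]],[255,[1.5,0,0],[0,0,0]],[255,[2,0,0],[0,0,0]],[255,[2.5,0,0],[0,0,0]],[255,[3,0,0],[0,0,0]],[255,[3.5,0,0],[0,0,0]],[255,[4,0,0],[0,0,0]],[255,[4.5,0,0],[0,0,0]],[255,[5,0,0],[0,0,0]],[255,[5.5,0,0],[0,0,0]],[255,[6,0,0],[0,0,0]]]}}

```text
clock: 48.58
eef_pos: [539.4, -1.1, 29.9]
tcp_rot: [-3.142, 0.003, 0.142]
contact_force: [-6.5, -3.5, 3.7]
opening: 0.001
```

```bash
python3 - <<'E'
from h import *
mv(592.1,7,31,.142)
E
```

```text
at [539.4  -1.1  29.9] yaw 0.1418 F [-6.5 -3.5  3.7] t 48.58 open 0.001 -> d [5.33, -0.06, -0.12] rv [-0.0, 0.003, -0.0]
```

Call:
{"op": "play_rows", "data": {"rows": [[255,[0.5,0,0],[0,0,0]],[255,[1,0,0],[0,0,0]],[255,[1.5,0,0],[0,0,0]],[255,[2,0,0],[0,0,0]],[255,[2.5,0,0],[0,0,0]],[255,[3,0,0],[0,0,0]],[255,[3.4,0,0],[0,0,0]],[255,[3.8,0,0],[0,0,0]],[255,[4.1,0,0],[0,0,0]],[255,[4.4,0,0],[0,0,0]],[255,[4.6,0,0],[0,0,0]],[255,[4.7,0,0],[0,0,0]]]}}

```text
clock: 49.58
eef_pos: [586.5, 5.5, 29.9]
tcp_rot: [3.141, 0.002, 0.142]
contact_force: [-3.7, -3.0, 1.9]
opening: -0.0
```

Call:
{"op": "play_rows", "data": {"rows": [[255,[0.15,0,0],[0,0,0]],[255,[0.3,0,0],[0,0,0]],[255,[0.4,0,0],[0,0,0]],[255,[0.4,0,0],[0,0,0]]]}}

```text
clock: 49.92
eef_pos: [590.6, 6.1, 29.9]
tcp_rot: [3.141, 0.001, 0.142]
contact_force: [-3.1, -3.1, -0.4]
opening: -0.001
```

Call:
{"op": "play_rows", "data": {"rows": [[255,[0.1,0,0],[0,0,0]],[255,[0.2,0,0],[0,0,0]],[255,[0.2,0,0],[0,0,0]]]}}

```text
clock: 50.17
eef_pos: [592.1, 6.4, 29.9]
tcp_rot: [3.142, 0.002, 0.142]
contact_force: [-4.2, -4.0, 0.6]
opening: 0.004
```

Call:
{"op": "play_rows", "data": {"rows": [[255,[0.1,0,0],[0,0,0]],[255,[0.15,0,0],[0,0,0]],[255,[0.15,0,0],[0,0,0]]]}}

```text
clock: 50.42
eef_pos: [592.1, 6.5, 29.8]
tcp_rot: [-3.141, 0.005, 0.142]
contact_force: [-9.2, -3.6, 5.3]
opening: 0.001
```

At the stop again. I'll back off slowly so the drawer settles at 0 without a knock, then lift clear.

Call:
{"op": "play_rows", "data": {"rows": [[255,[-0.2,0,0],[0,0,0]],[255,[-0.5,0,0],[0,0,0]],[255,[-0.8,0,0],[0,0,0]],[255,[-1.1,0,0],[0,0,0]],[255,[-1.4,0,0],[0,0,0]],[255,[-2,0,0],[0,0,0]],[255,[-4,0,0],[0,0,0]],[255,[-6,0,0],[0,0,0]],[255,[-6,0,-3],[0,0,0]],[255,[-6,0,-7],[0,0,0]],[255,[-6,0,-11],[0,0,0]],[255,[-6,0,-15],[0,0,0]]]}}

```text
clock: 51.42
eef_pos: [534.7, -1.6, 182.1]
tcp_rot: [-3.142, -0.001, 0.142]
contact_force: [0.3, -1.3, -1.0]
opening: -0.0
```

Call:
{"op": "play_rows", "data": {"rows": [[255,[0,4,-4],[0,0,0]],[255,[-1,8,-6],[0,0,0]],[255,[-2,12,-6],[0,0,0]],[255,[-3,16,-6],[0,0,0]],[255,[-4,20,-6],[0,0,0]],[255,[-4,20,-6],[0,0,0]],[255,[-4,20,-6],[0,0,0]],[255,[-4,20,-6],[0,0,0]],[255,[-4,20,-6],[0,0,0]],[255,[-4,20,-6],[0,0,0]],[255,[-4,20,-6],[0,0,0]],[255,[-4,20,-6],[0,0,0]]]}}

```text
clock: 52.42
eef_pos: [524.0, -204.2, 240.3]
tcp_rot: [-3.142, -0.0, 0.143]
contact_force: [0.3, 0.9, -0.1]
opening: 0.001
```

```bash
python3 - <<'E'
from h import *
p,d,c=snap('top','top20')
P=pts(c,d);X,Y,Z=P[...,0],P[...,1],P[...,2]
reg=(X>350)&(X<680)&(abs(Y)<150)&(d>0)&(Z>49)&(Z<61)
k,l,s,ce=cv2.connectedComponentsWithStats(reg.astype(np.uint8))
for i in range(1,k):
    if s[i,4]>60: q=P[l==i]; print(s[i,4],cv2.minAreaRect(q[:,:2].astype(np.float32)))
near(c,d,446,-298,60,40,60)
cv2.imwrite('pics/top20a.png',cv2.resize(p[110:330,170:500,::-1],None,fx=2.4,fy=2.4,interpolation=cv2.INTER_CUBIC))
p,d,c=snap('side','side20')
cv2.imwrite('pics/side20a.png',cv2.resize(p[120:320,180:440,::-1],None,fx=3,fy=3,interpolation=cv2.INTER_CUBIC))
E
```

```text
399 ((597.6190185546875, 6.7481842041015625), (13.581053733825684, 205.59410095214844), 8.001005172729492)
near 0 [0. 0.] [0. 0.] 0.0 nan
  return _methods._mean(a, axis=axis, dtype=dtype,
  ret = ret.dtype.type(ret / rcount)
```

View pics/top20a.png

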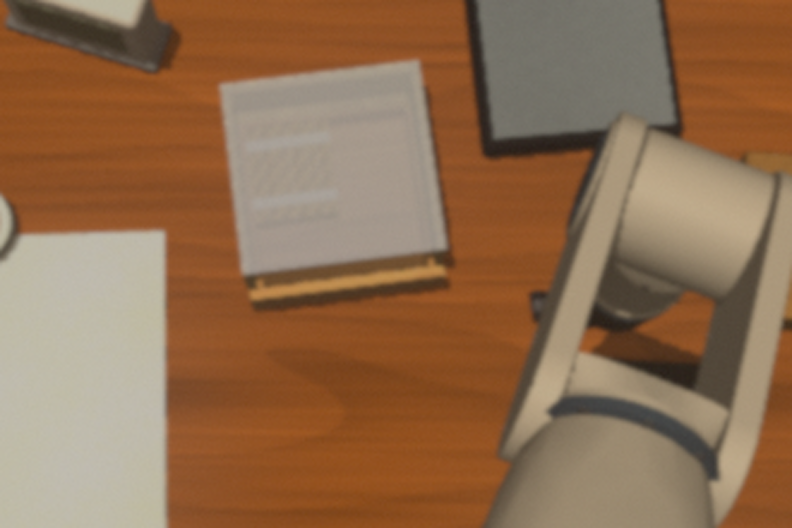

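View pics/side20a.png

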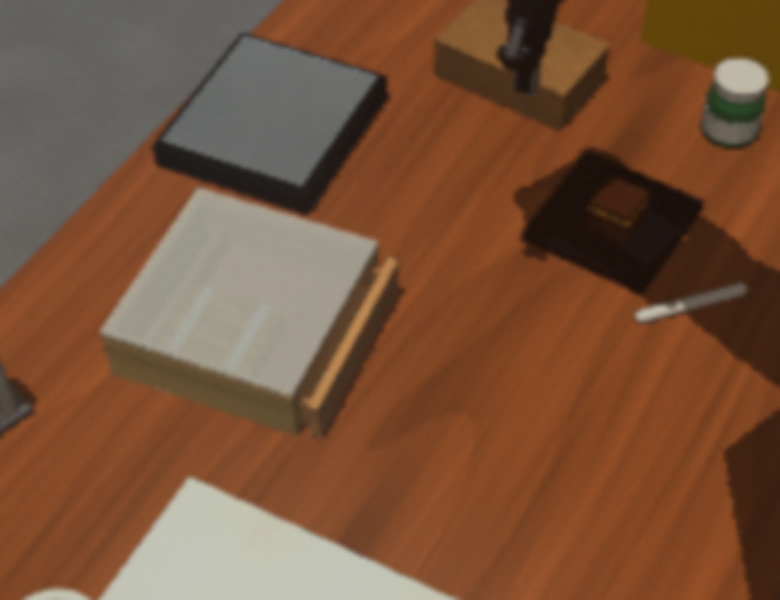

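The front is back at its locked position: (597.6,6.7) against (598.3,6.6) at the start. I'll take one last look through the clear plate.

Call:
{"op": "play_rows", "data": {"rows": [[255,[0.5,-4,-1],[0,0,0]],[255,[1,-8,-2],[0,0,0]],[255,[2,-12,-3],[0,0,0]],[255,[3,-16,-4],[0,0,0]],[255,[5,-20,-4],[0,0,0]],[255,[7,-22,-4],[0,0,0]],[255,[8,-22,-4],[0,0,0]],[255,[8,-22,-4],[0,0,0]],[255,[8,-22,-4],[0,0,0]],[255,[8,-22,-4],[0,0,0]]]}}

```text
clock: 53.35
eef_pos: [571.1, 23.1, 279.9]
tcp_rot: [3.141, 0.001, 0.141]
contact_force: [-0.9, 0.4, -0.8]
opening: 0.002
```

```bash
python3 - <<'E'
from h import *
p,d,c=snap('wrist','wr21')
P=pts(c,d);print(np.round(P[200,320],1))
E
```

```text
[5.585e+02 2.490e+01 2.000e-01]
```

View pics/wr21.png

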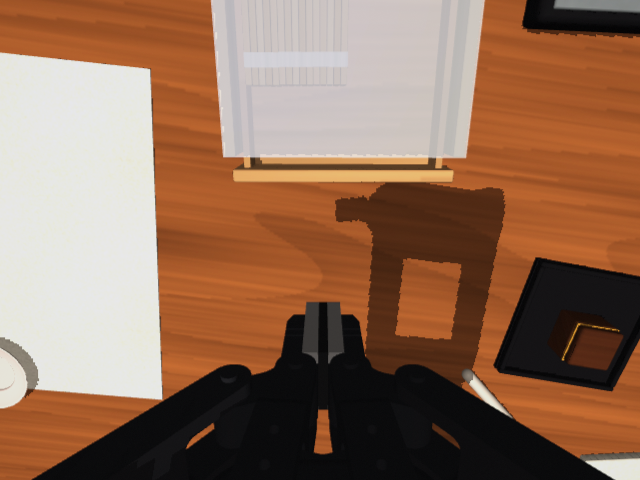

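Call:
{"op": "play_rows", "data": {"rows": [[255,[4,0,0],[0,0,0]],[255,[8,0,0],[0,0,0]],[255,[11,0,0],[0,0,0]],[255,[13,0,0],[0,0,0]],[255,[13,0,0],[0,0,0]],[255,[13,0,0],[0,0,0]],[255,[13,0,0],[0,0,0]]]}}

```text
clock: 53.98
eef_pos: [699.4, 41.2, 280.0]
tcp_rot: [-3.142, 0.001, 0.141]
contact_force: [0.2, 0.2, 0.7]
opening: -0.001
```

```bash
python3 - <<'E'
from h import *
p,d,c=snap('wrist','wr22')
E
```

```text
(no output)
```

View pics/wr22.png

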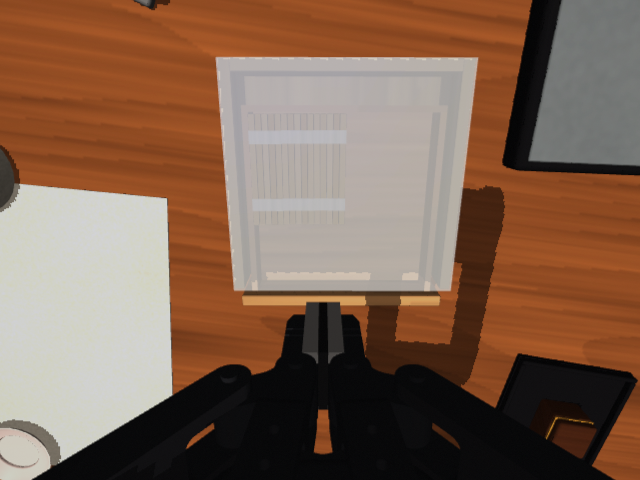

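```bash
python3 - <<'E'
from h import *
p,d,c=load('wr22')
for n,u,v,z in [('bundle far L',248,113,46),('bundle far R',344,112,46),('near L',255,224,46),('near R',345,223,46),('back wall inner? top',344,107,44),('frontpanel top outer',340,305,56)]:
    q=ray(c,u,v,z)[:2]; print(n,np.round([q@A,q@B],1))
q=p[150:215,:,:].mean(2)
cv2.imwrite('pics/wr22a.png',cv2.createCLAHE(4,(4,4)).apply(cv2.resize(cv2.cvtColor(p,cv2.COLOR_RGB2GRAY)[50:300,200:480],None,fx=2.4,fy=2.4,interpolation=cv2.INTER_CUBIC)))
E
```

```text
bundle far L [777.   10.2]
bundle far R [777.7 -76.9]
near L [672.    9.8]
near R [673.  -79.6]
back wall inner? top [782. -77.]
frontpanel top outer [587.2 -75.4]
```

View pics/wr22a.png

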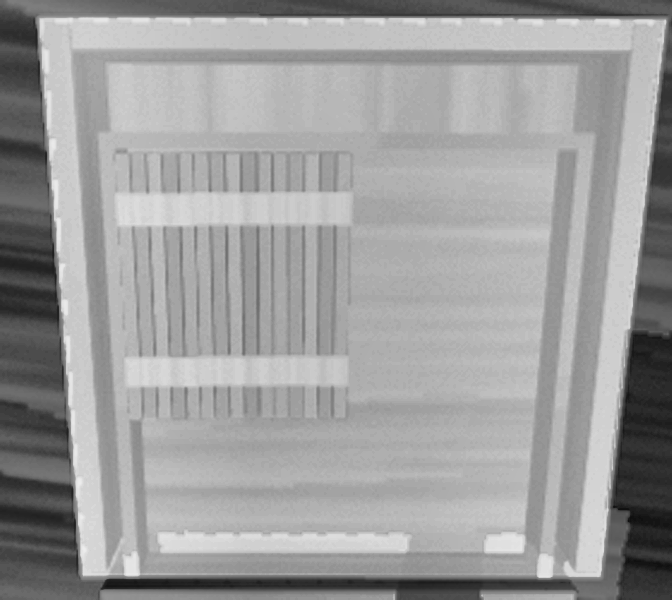

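The row is tight, square and against the back wall (near ends at s about 672-673, ideal about 673). Handing in.

```bash
python3 -c "
from h import *
print(r.sign_off()); print(readout.sense()['clock'])"
```

```text
the job is handed in; nothing more can be done
None
the job is handed in; nothing more can be done
```

The job is handed in, finished at about 54 s on the clock; I got no verdict back.

**What I did:**
- Pushed the drawer in to release the catch, and it slid open by itself.
- Put the tea caddy in the black tray, about 5 mm from its centre.
- Placed the three bundles that were on the table in the drawer one at a time. Each went against the back wall, then was pushed left until firm. No fourth bundle showed in any camera view.
- Pushed the drawer to its inner stop, and it stayed shut when I backed off.

One bundle was knocked from about (397, 284) to (377, 309) during the run. I saw the shift in the camera, measured it again and picked it up from there.

**Last checks:**
- **Drawer:** the front is back within 1 mm of its starting locked position.
- **Bundles:** seen through the clear plate, the row is gapless and square. It is about 90 mm wide from the left wall, with its far ends within about 2 mm of the back wall.
- **Caddy:** one depth check found nothing because the arm blocked the top view, but the side and wrist pictures show it resting in the tray.
- **Arm:** it ended clear of everything, about 280 mm above the table.
- **Other objects:** I saw no movement in the pictures, but made no separate final measurement of them.

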